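Put the red swatch on the sloped colour reader

ROBOT

A 6-joint arm with a two-finger parallel gripper is mounted at the origin on the work surface. World frame = base frame: x ahead of the robot, y to its left, z up, the work surface at z = 0. Lengths are in m, angles in rad, forces in N, time in s.
With the tool pointing down it reaches from about 0.325 to 0.9 m from the base axis. Payload 6.1 kg.
Tool frame: the origin (TCP) lies between the finger pads; the fingertips stand 11 mm ahead of it and the grasp point (between the pads) lies 8 mm behind it; z points along the fingers, y is the direction in which the jaws open and shut (so a half turn about z gives the same grasp; the last joint's range is limited). The gripper opens to 87 mm and grips with 3 to 60 N. Pads are 19 mm wide; open, the fingers measure 117 mm over their backs; the gripper's body (75 mm by 190 mm) begins 51 mm behind the grasp point.
Start: joints at [0.982, 0.22, 1.526, -0, 1.395, -0.126], TCP at [0.279, 0.559, 0.2] pointing down, gripper open.
Joint ranges: [-2.98, 2.98], [-0.91, 2.08], [0.09, 2.57], [-1.24, 4.39], [0.2, 2.65], [-2.68, 2.68]. Speed limits (rad/s): [2.57, 2.57, 3.01, 3.14, 3.14, 3.14].

INTERFACE

Orientations are given as a 3x3 rotation matrix whose columns are the frame's x, y, z axes.
In Python, from station import env gives the robot as it stands.
- The arm moves only by the tool carry_out, never from a script. Its argument "plan" is a list of rows, each an object of numbers: "x", "y", "z": the shift along the tool's x, y, z as a fraction of full scale; "wx", "wy", "wz": the turn, a rotation vector about the tool's x, y, z as a fraction of full scale. In form: [{"x": .., "y": .., "z": .., "wx": .., "wy": .., "wz": ..}, ...]. A call has 1 to 10 rows; each row is the pose to reach, as a shift and turn from the pose commanded when the call began, along the tool's axes at that moment; what a row does not reach only later rows make up. Full scale, the value 1, is 30 cm for a shift and 90 degrees for a turn. A row lasts 1/8 s, in which the tool goes at most 62.5 mm and 10.7 degrees, less where a joint would pass 70% of its speed; a pose out of reach is approached as far as the arm can. A call with a number of a shift or a turn outside -1 to 1 is refused whole. A call with a gripper value outside its range is refused whole. "jaw" is the opening, from 0 (shut) to 1 (fully open), set as the call begins (left out, the last holds). The fingers move at their own pace and stop on an object; "grip_force" is the grip in N (left out, the last holds). Time passes only in rows, so rows that repeat a pose let the fingers close. It gives the time, the measured TCP pose, the force and the opening at its end, in the units of the state.
- env.get_obs(): the state, without advancing time (a new reading comes with each control period).
- env.capture(name): name is "scene" or "top" or "wrist"; returns a dict with "pixels" (480x640x3 uint8, red, green, blue), "intrinsics" (3x3 intrinsics, pixels), "distortion" ([k1, k2, p1, p2, k3] as OpenCV has them; the pictures are not rectified), "world_to_cam" (4x4, takes a point from world to camera coordinates). Camera axes: x right, y up, looking along -z (the intrinsics and any distortion apply to the point x, -y, -z); pixel columns grow to the right and rows downward; lengths in m; the calibration is good to about 2 mm. A picture is of the moment at which its call begins. There is no depth.
- env.sign_off(): hands the job in, once; it reports no verdict.
The state is a dict: "time": time; "joints": joint angles; "joint_velocities": joint speeds; "joint_efforts": joint torques, N m; "ee_pos": TCP position; "orientation": TCP orientation; "wrist_force": force on the tool from outside, world axes, zero at the start; "moment": the same for the moment, N m; "finger_gap": finger opening in m.
Only numpy, scipy, OpenCV 4.12 (cv2) and the standard library are available. Lean on these libraries where they do the work, as an engineer would, in place of code of your own. Each camera call takes 0.05 s, during which the arm holds its last target.

TASK

Get the red swatch read by the colour reader: swing the orange cover of its window all the way aside and leave it open, then lay the red carrier flat on the slope, centred over the window, with a short edge resting squarely against the cleat. The slope is slippery, so keep hold of the carrier until it lies flat at the cleat, then let go. Leave everything else on the table where it is.

Things in the scene. Friction and masses are not known exactly. Their poses are not given: they have to be found in the camera images.
- desk: Sloped white desk of the colour reader, fixed, 280 mm wide, 195 mm long up the slope, inclined 30 degrees, low edge nearest the robot, top edge 145 mm above the table. Origin: on the surface at the cleat's upper face, midway across. x points up the slope, y across it (left seen from the robot), z square out of it. Slippery: a carrier let go on it slides down to the cleat. Nothing hangs above it.
- cleat (a point): Top of the aluminium cleat, at the middle of its upper edge (desk x = 0, y = 0, z = 14 mm). The cleat runs across the full width of the slope, from desk x = -10 mm to x = 0, and stands 14 mm proud.
- window (a point): Centre of the round reading window (greenish glass in a black ring, 40 mm across, flush with the slope), at x = 45 mm, y = 0 of the desk.
- cover (a joint): Angle (rad) of the flat orange cover (60 mm disc, 5 mm thick, on a 22 mm wide arm) lying on the slope, that swivels in its plane about one screw. 0 = over the window; grows as the disc swings to desk -y (right seen from the robot); stop at 1.6 = all the way aside. Starts at 0 to 0.3. Stays where it is left; about 0.6 N at the knob moves it.
- cover_knob (a point): Top centre of the black round knob of the cover, 14 mm across, that stands 30 mm high, square to the slope, on the middle of the disc, 95 mm from the pivot (its top 36.5 mm above the slope, the disc's top face 6.5 mm).
- cover_pivot (a point): Top of the steel screw about which the cover swivels (axis = desk z), at x = 140 mm, y = 0 of the desk and 10.5 mm above the slope.
- red_carrier: Red swatch carrier, loose, flat on the table: rigid plate 90 mm (x) by 70 mm (y) by 8 mm, two white stripes, with a black grip rib on top, 50 mm long (x), 14 mm wide (y), from 8 to 36 mm above the plate's underside. 60 to 120 g. Origin: centre of the underside; z towards the rib. The same either way round. Against the cleat its origin is at desk x = 45 mm.
- yellow_carrier: Yellow rigid swatch carrier, the same shape as the red one, bystander.
- blue_carrier: Blue rigid swatch carrier, the same shape as the red one, bystander.
- tape: White roll of tape lying on the table, 90 mm across, 25 mm high, bystander. Origin at its underside.
- cleaner: Clear bottle with a blue cap, 60 mm across, 170 mm tall, bystander. Origin at its underside.
- mug: White mug, 80 mm across, 90 mm tall, bystander. Origin at its underside.
- squeegee: Grey and green hand squeegee lying flat, 100 by 65 mm, 16 mm high, bystander. Origin at its underside.
- knife: Blue and orange pen knife lying on the table, 130 mm long, 13 mm thick, bystander. Origin at its underside.
- scissors: Black-handled scissors lying on the table, 190 mm long, bystander. Origin near the screw.
Things that resemble listed ones, but are neither listed nor needed, are in the scene too. Of the things like the red_carrier, leave any that is pink or purple; of the rest the larger one is meant.

How it is judged:
By the outcome, as a careful person would: the job done as asked, in the order asked, and still so for the second after the job is handed in, with the robot touching nothing.
It also fails if it takes over 56 s, if anything falls off the work surface, if the arm or the gripper's body presses on something with over 40 N, if the wrist force passes 120 N, or if a joint passes its speed limit or range.

## Working session

There is one attempt and no reset: what is moved stays moved. The work goes in short steps, Python scripts to look and compute and a tool call to move; the robot and the scene stay as the last step left them, time stands still between calls to the robot, and variables do not carry over. Pictures are saved under pics/ and viewed, and the job is handed in when it is done.

Besides the shell and the picture viewer there is one more tool, called after "Call:" by a JSON object that holds its "method" and its "body", one argument or row to a line. carry_out: Moves the arm, as the interface text tells. Shift numbers are shares of 30 cm and turn numbers shares of 90 degrees, none past 1 either way. Its arguments: {"type":"object","properties":{"plan":{"type":"array"},"jaw":{"type":"number"},"grip_force":{"type":"number"}},"required":["plan"]}

```bash
mkdir -p pics; ls; python3 - <<'E'
from station import env
import cv2,numpy as np,pickle
d={}
for n in ["scene","top","wrist"]:
    c=env.capture(n); d[n]=c
    cv2.imwrite(f"pics/a_{n}.png",c["pixels"][:,:,::-1])
    print(n,np.round(c["intrinsics"],1).tolist(),np.round(c["distortion"],3),np.round(c["world_to_cam"],3).tolist())
pickle.dump(d,open("a.pkl","wb"))
print(env.get_obs())
E
```

```text
pics
scene [[477.8, 0.0, 324.5], [0.0, 477.8, 245.5], [0.0, 0.0, 1.0]] [0.042 0.    0.    0.    0.   ] [[0.59, 0.808, -0.011, -0.284], [-0.702, 0.519, 0.488, 0.318], [0.4, -0.28, 0.873, -1.403], [0.0, 0.0, 0.0, 1.0]]
top [[612.7, 0.0, 322.3], [0.0, 612.7, 238.1], [0.0, 0.0, 1.0]] [-0.122  0.     0.     0.     0.   ] [[-0.029, -1.0, -0.002, 0.011], [0.985, -0.029, 0.168, -0.521], [-0.168, 0.003, 0.986, -1.783], [0.0, 0.0, 0.0, 1.0]]
wrist [[397.4, 0.0, 325.7], [0.0, 397.4, 242.4], [0.0, 0.0, 1.0]] [-0.058  0.     0.     0.     0.   ] [[0.447, 0.894, -0.001, -0.625], [-0.856, 0.428, -0.29, 0.035], [-0.259, 0.13, 0.957, -0.391], [0.0, 0.0, 0.0, 1.0]]
{'time': 0.15, 'joints': array([ 9.81936189e-01,  2.21057283e-01,  1.52738314e+00,  1.08258399e-05,
        1.39470644e+00, -1.26132648e-01]), 'joint_velocities': array([ 0.00051694, -0.00162803, -0.00306602,  0.00026392, -0.00205295,
       -0.00106038]), 'joint_efforts': array([ 8.60444816e-04, -4.95196509e+01, -3.87880039e+01,  6.99226325e-02,
        5.31291717e-02, -1.20140530e-04]), 'ee_pos': array([0.27871441, 0.55881903, 0.19906253]), 'orientation': array([[-8.94837362e-01,  4.46391460e-01, -8.72088423e-04],
       [ 4.46392264e-01,  8.94836461e-01, -1.28651517e-03],
       [ 2.06087131e-04, -1.54051537e-03, -9.99998792e-01]]), 'wrist_force': array([ 0.83208894,  0.04935094, -0.4131189 ]), 'moment': array([ 0.02433303, -0.08279767,  0.02701572]), 'finger_gap': 0.08689876332020974}
```

View pics/a_scene.png

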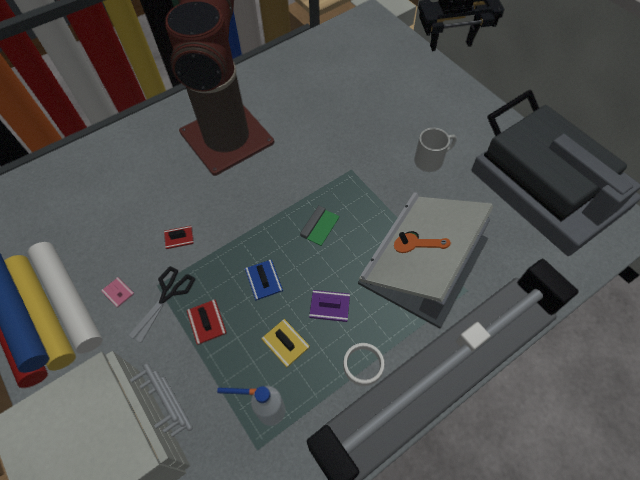

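View pics/a_top.png

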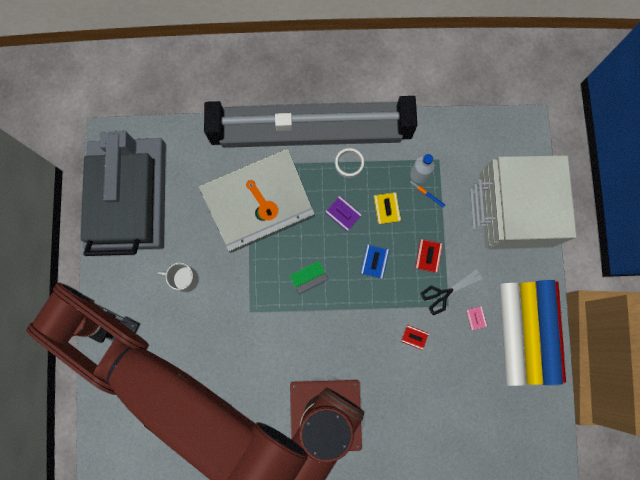

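View pics/a_wrist.png

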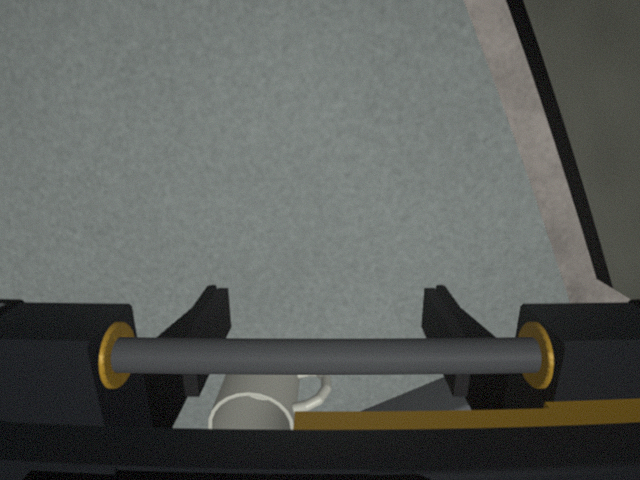

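```bash
cat > h.py <<'E'
import cv2,numpy as np,pickle
from station import env
def ray(c,px):
    px=np.array(px,float).reshape(-1,1,2)
    u=cv2.undistortPoints(px,c["intrinsics"],c["distortion"],criteria=(3,50,1e-10) ).reshape(-1,2)
    W=np.array(c["world_to_cam"]);R,t=W[:3,:3],W[:3,3]
    d=np.c_[u[:,0],-u[:,1],-np.ones(len(u))]@R
    return -R.T@t,d/np.linalg.norm(d,axis=1)[:,None]
def plane(c,px,z):
    o,d=ray(c,px); return o+d*((z-o[2])/d[:,2])[:,None]
def tri(c1,p1,c2,p2):
    o1,d1=ray(c1,p1);o2,d2=ray(c2,p2);out=[]
    for a,b in zip(d1,d2):
        s=np.linalg.lstsq(np.c_[a,-b],o2-o1,rcond=None)[0]
        p,q=o1+a*s[0],o2+b*s[1]; out.append(np.r_[(p+q)/2,np.linalg.norm(p-q)])
    return np.array(out)
def proj(c,P):
    W=np.array(c["world_to_cam"]);p=np.atleast_2d(P)@W[:3,:3].T+W[:3,3]
    return cv2.projectPoints(p*[1,-1,-1],np.zeros(3),np.zeros(3),c["intrinsics"],c["distortion"])[0].reshape(-1,2)
def crop(c,x,y,w,h,k,name):
    im=cv2.resize(c["pixels"][y:y+h,x:x+w,::-1],None,fx=k,fy=k,interpolation=cv2.INTER_CUBIC);cv2.imwrite("pics/"+name,im)
E
python3 - <<'E'
from h import *
d=pickle.load(open("a.pkl","rb"))
crop(d["top"],190,140,133,120,6,"b_topdesk.png")
crop(d["scene"],350,185,150,145,5 and 4,"b_scdesk.png")
for n in("top","scene"):
    c=d[n];hsv=cv2.cvtColor(c["pixels"],cv2.COLOR_RGB2HSV)
    m=(((hsv[...,0]<6)|(hsv[...,0]>172))&(hsv[...,1]>150)&(hsv[...,2]>80)).astype(np.uint8)
    for k in cv2.findContours(m,0,2)[0]:
        if 60<cv2.contourArea(k)<3000:
            x,y,w,h=cv2.boundingRect(k);r=cv2.minAreaRect(k);print(n,"red",x,y,w,h,cv2.contourArea(k),r)
    m=((hsv[...,0]>6)&(hsv[...,0]<18)&(hsv[...,1]>180)&(hsv[...,2]>120)).astype(np.uint8)
    for k in cv2.findContours(m,0,2)[0]:
        if 60<cv2.contourArea(k)<3000:
            print(n,"or",cv2.boundingRect(k),cv2.contourArea(k))
crop(d["top"],395,225,60,60,10,"b_topred.png")
crop(d["scene"],180,290,60,60,10,"b_scred.png")
E
```

```text
top red 136 364 31 28 89.0 ((151.1538543701172, 374.76922607421875), (34.94611358642578, 17.75040626525879), 33.690067291259766)
top red 109 358 36 31 152.5 ((125.02926635742188, 373.1365966796875), (28.77532958984375, 35.480262756347656), 77.90524291992188)
top red 402 327 26 20 278.0 ((414.7375793457031, 336.8348388671875), (22.669069290161133, 13.722524642944336), 19.653823852539062)
top red 34 306 19 24 101.0 ((42.19830322265625, 315.54901123046875), (8.178801536560059, 26.414791107177734), 30.5792236328125)
top red 556 282 10 101 168.0 ((560.3162841796875, 331.9753723144531), (100.31928253173828, 2.8614561557769775), 85.54439544677734)
top red 418 240 22 32 459.0 ((428.7281799316406, 255.54026794433594), (17.378530502319336, 28.964221954345703), 10.007980346679688)
top or (246, 180, 32, 40) 428.5
scene red 0 329 43 53 226.0 ((12.701385498046875, 358.4369812011719), (58.675819396972656, 25.857141494750977), 42.87890625)
scene red 190 301 33 42 761.0 ((205.65000915527344, 321.4500427246094), (36.049964904785156, 23.717084884643555), 71.56504821777344)
scene red 165 228 28 18 170.0 ((178.1542510986328, 236.18490600585938), (13.144624710083008, 27.17803382873535), 79.2156982421875)
scene or (395, 234, 55, 18) 261.0
```

View pics/b_topdesk.png

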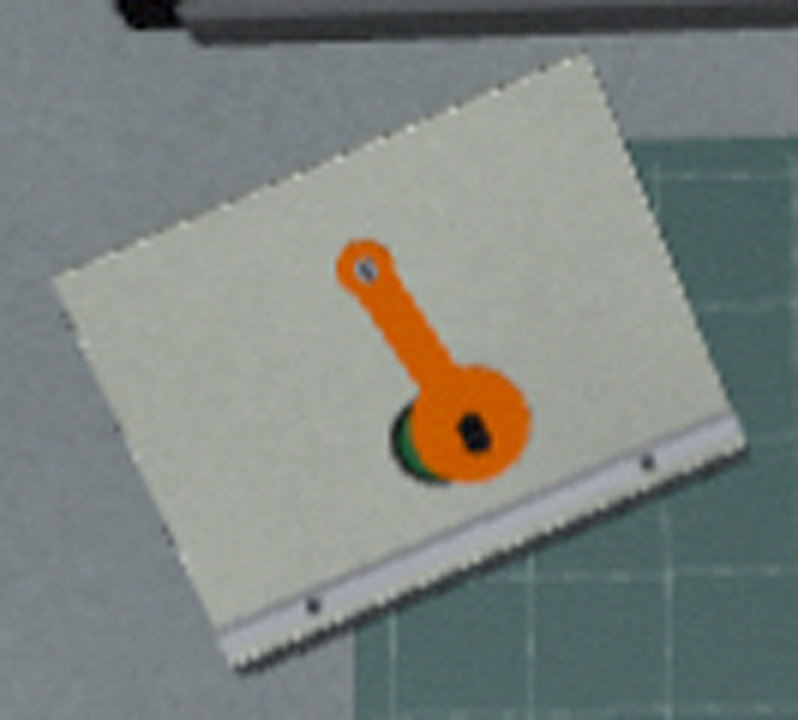

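View pics/b_scdesk.png

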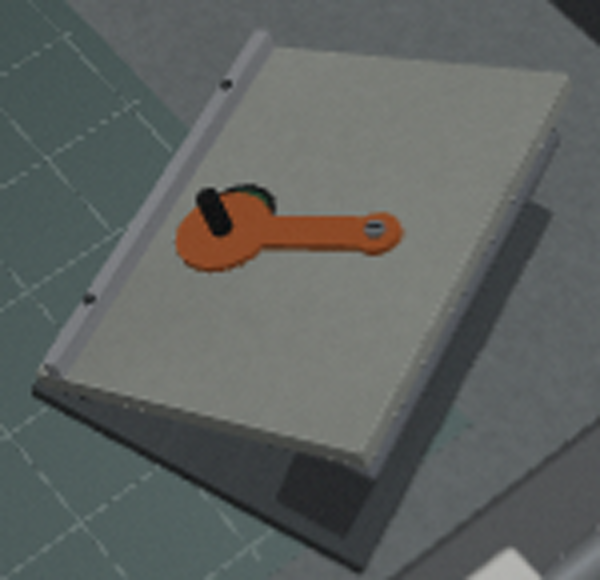

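View pics/b_topred.png

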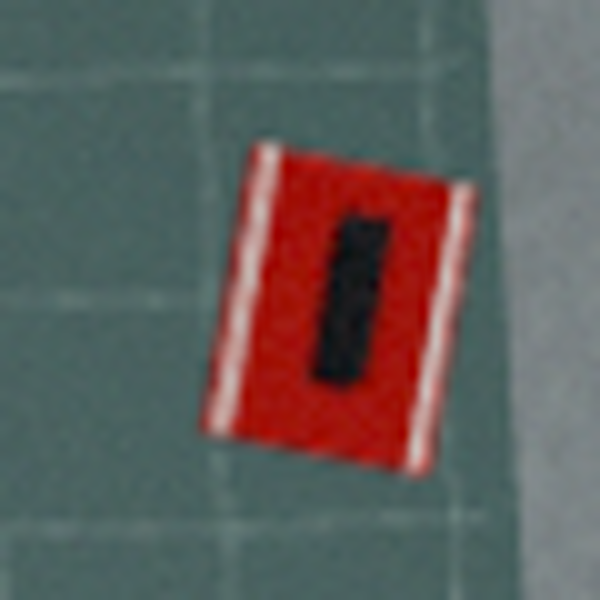

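View pics/b_scred.png

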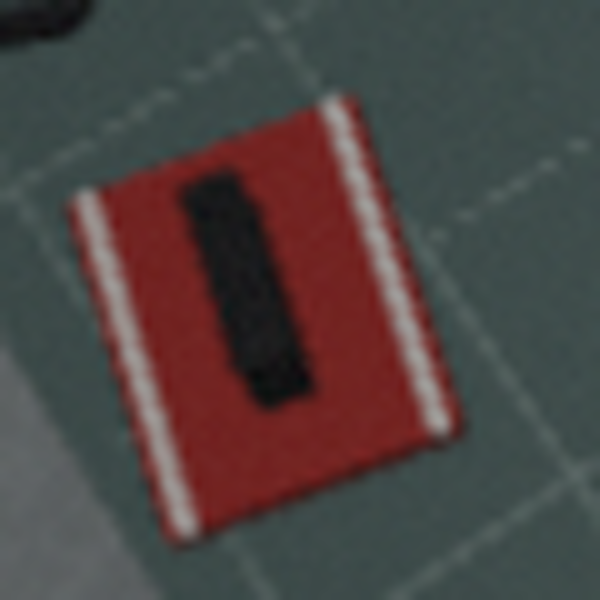

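```bash
python3 - <<'E'
from h import *
d=pickle.load(open("a.pkl","rb"));T,S=d["top"],d["scene"]
f=lambda P,k,ox,oy:[((u+.5)/k-.5+ox,(v+.5)/k-.5+oy) for u,v in P]
# TL corner, TR corner, pivot, screwL, screwR
tp=f([(55,275),(588,55),(367,270),(313,606),(648,461)],6,190,140)
sp=f([(568,75),(368,455),(375,229),(226,85),(90,299)],4,350,185)
r=tri(T,tp,S,sp);print(np.round(r,4))
print("top corners on .145",np.round(plane(T,tp[:2],.145),4),np.round(plane(S,sp[:2],.145),4))
# carrier
tc=f([(250,143),(480,185),(432,477),(203,434)],10,395,225)
sc=f([(348,93),(70,206),(180,547),(466,432)],10,180,290)
for c,p in((T,tc),(S,sc)):
    q=plane(c,p,.008);print(np.round(q,4),q.mean(0).round(4),[np.linalg.norm(q[i]-q[i-1]).round(4) for i in range(4)])
E
```

```text
Traceback (most recent call last):
  File "h.py", line 12, in tri
    o1,d1=ray(c1,p1);o2,d2=ray(c2,p2);out=[]
          ~~~^^^^^^^
  File "h.py", line 5, in ray
    u=cv2.undistortPoints(px,c["intrinsics"],c["distortion"],criteria=(3,50,1e-10) ).reshape(-1,2)
      ~~~~~~~~~~~~~~~~~~~^^^^^^^^^^^^^^^^^^^^^^^^^^^^^^^^^^^^^^^^^^^^^^^^^^^^^^^^^^^
cv2.error: OpenCV(4.12.0) :-1: error: (-5:Bad argument) in function 'undistortPoints'
> Overload resolution failed:
>  - undistortPoints() got an unexpected keyword argument 'criteria'
>  - undistortPoints() got an unexpected keyword argument 'criteria'
```

```bash
sed -i 's/,criteria=(3,50,1e-10) )/)/' h.py; cat > m1.py <<'E'
from h import *
d=pickle.load(open("a.pkl","rb"));T,S=d["top"],d["scene"]
f=lambda P,k,ox,oy:[((u+.5)/k-.5+ox,(v+.5)/k-.5+oy) for u,v in P]
tp=f([(55,275),(588,55),(367,270),(313,606),(648,461)],6,190,140)
sp=f([(568,75),(368,455),(375,229),(226,85),(90,299)],4,350,185)
r=tri(T,tp,S,sp);print(np.round(r,4))
print("top corners on .145",np.round(plane(T,tp[:2],.145),4),np.round(plane(S,sp[:2],.145),4))
tc=f([(250,143),(480,185),(432,477),(203,434)],10,395,225)
sc=f([(348,93),(70,206),(180,547),(466,432)],10,180,290)
for c,p in((T,tc),(S,sc)):
    q=plane(c,p,.008);print(np.round(q,4),q.mean(0).round(4),[np.linalg.norm(q[i]-q[i-1]).round(4) for i in range(4)])
E
python3 m1.py
```

```text
[[0.6682 0.3462 0.1411 0.0028]
 [0.7729 0.0902 0.1378 0.003 ]
 [0.6715 0.1982 0.1205 0.0021]
 [0.5183 0.2335 0.0525 0.0038]
 [0.5868 0.0664 0.0543 0.0022]]
top corners on .145 [[0.6682 0.3465 0.145 ]
 [0.7696 0.0886 0.145 ]] [[0.6686 0.3421 0.145 ]
 [0.7751 0.0882 0.145 ]]
[[ 0.5165 -0.3012  0.008 ]
 [ 0.5014 -0.3711  0.008 ]
 [ 0.4124 -0.351   0.008 ]
 [ 0.4277 -0.282   0.008 ]] [ 0.4645 -0.3263  0.008 ] [np.float64(0.0908), np.float64(0.0715), np.float64(0.0912), np.float64(0.0707)]
[[ 0.4284 -0.2866  0.008 ]
 [ 0.4146 -0.3534  0.008 ]
 [ 0.5031 -0.3724  0.008 ]
 [ 0.5182 -0.3065  0.008 ]] [ 0.4661 -0.3297  0.008 ] [np.float64(0.092), np.float64(0.0683), np.float64(0.0905), np.float64(0.0676)]
```

```bash
cat >> h.py <<'E'
from scipy.spatial.transform import Rotation as Ro
from scipy.optimize import least_squares
def deskR(yaw):
    return (Ro.from_euler('z',yaw)*Ro.from_euler('y',-np.pi/6)).as_matrix()
def toolR(ang,yaw):
    # tool z=-desk z, tool x at angle ang (about desk z) from desk x
    D=deskR(yaw);x=np.cos(ang)*D[:,0]+np.sin(ang)*D[:,1];z=-D[:,2];return np.c_[x,np.cross(z,x),z]
def downR(yaw):
    x=np.array([np.cos(yaw),np.sin(yaw),0]);z=np.array([0,0,-1.]);return np.c_[x,np.cross(z,x),z]
def row(p0,R0,p,R):
    s=R0.T@(np.array(p)-p0)/.3;w=Ro.from_matrix(R0.T@R).as_rotvec()/(np.pi/2);return np.r_[s,w].round(3).tolist()
E
cat > m2.py <<'E'
from h import *
import sys
d=pickle.load(open("a.pkl","rb"));T,S=d["top"],d["scene"]
f=lambda P,k,ox,oy:[((u+.5)/k-.5+ox,(v+.5)/k-.5+oy) for u,v in P]
tp=np.array(f([(55,275),(588,55),(367,270),(220,632),(733,408)],6,190,140))
sp=np.array(f([(568,75),(368,455),(375,229)],4,350,185))
L=np.array([[195,140,0],[195,-140,0],[140,0,10.5],[0,140,14],[0,-140,14]])/1000
def res(v,cs):
    W=L@deskR(v[3]).T+v[:3]
    r=[]
    if 0 in cs:r.append((proj(T,W)-tp).ravel())
    if 1 in cs:r.append((proj(S,W[:3])-sp).ravel())
    r.append([(v[2]-.0475)*1000/2])
    return np.concatenate(r)
for cs in([0],[1],[0,1]):
    o=least_squares(res,[.56,.15,.0475,.39],args=(cs,),x_scale=[.1,.1,.1,.1]);print(cs,o.x.round(4),o.fun.round(1).tolist())
v=o.x;D=deskR(v[3])
# disc centre on plane z=6.5mm, top view (471,424)
for c,p in((T,f([(471,424)],6,190,140)),(S,f([(225,232)],4,350,185))):
    oo,dd=ray(c,p);n=D[:,2];P0=v[:3]+n*.0065
    q=oo+dd[0]*((P0-oo)@n/(dd[0]@n));l=D.T@(q-v[:3]);print("disc",l.round(4),"theta",np.arctan2(-l[1],.14-l[0]))
E
python3 m2.py
```

```text
[0] [0.5639 0.1547 0.0471 0.3842] [-0.4, 0.1, 0.1, -1.1, 0.1, -0.3, -0.5, 0.6, 0.7, 0.7, -0.2]
[1] [0.5658 0.1499 0.0471 0.3984] [0.2, -0.8, -0.5, 0.8, 0.3, -0.2, -0.2]
[0, 1] [0.5646 0.1535 0.0455 0.3886] [-0.0, 0.3, 0.3, -1.2, 0.4, -0.3, 0.1, 0.6, 1.0, 0.4, 1.0, -0.8, -0.7, 0.1, 0.7, -0.6, -1.0]
disc [ 0.0464 -0.0151  0.0065] theta 0.15953117136511452
disc [ 0.0467 -0.0187  0.0065] theta 0.19811091664044017
```

```bash
cat > t.py <<'E'
from h import *
V=np.array([.5648,.152,.0475]);Y=.39;D=deskR(Y)
def dk(l): return V+D@np.array(l)
def cur():
    o=env.get_obs();return o["ee_pos"],o["orientation"],o
E
python3 - <<'E'
from t import *
p0=np.array([.279,.559,.2]);R0=downR(np.arctan2(.44639,-.89484));print(R0.round(3))
R=toolR(np.radians(51),Y);print(R.round(3))
P=dk([.0465,-.017,.16]);print(P)
mid=(p0+P)/2+[0,0,.08]
Rm=Ro.from_matrix(R0)*Ro.from_rotvec(.5*Ro.from_matrix(R0.T@R).as_rotvec())
print(row(p0,R0,mid,Rm.as_matrix()));print(row(p0,R0,P,R))
E
```

```text
[[-0.895  0.446  0.   ]
 [ 0.446  0.895  0.   ]
 [ 0.     0.    -1.   ]]
[[ 0.209  0.862  0.462]
 [ 0.926 -0.326  0.19 ]
 [ 0.315  0.389 -0.866]]
[0.53451673 0.12117173 0.20931406]
[-0.707, -0.463, -0.282, -0.181, -0.003, 0.434]
[-1.414, -0.926, -0.031, -0.361, -0.007, 0.869]
```

Call:
{"method": "carry_out", "body": {
  "plan": [
    {"x": -0.7, "y": -0.46, "z": -0.28, "wx": -0.18, "wy": 0, "wz": 0.43},
    {"x": -0.7, "y": -0.46, "z": -0.28, "wx": -0.18, "wy": 0, "wz": 0.43},
    {"x": -0.7, "y": -0.46, "z": -0.28, "wx": -0.18, "wy": 0, "wz": 0.43},
    {"x": -0.7, "y": -0.46, "z": -0.28, "wx": -0.18, "wy": 0, "wz": 0.43},
    {"x": -0.7, "y": -0.46, "z": -0.28, "wx": -0.18, "wy": 0, "wz": 0.43},
    {"x": -0.7, "y": -0.46, "z": -0.28, "wx": -0.18, "wy": 0, "wz": 0.43},
    {"x": -0.7, "y": -0.46, "z": -0.28, "wx": -0.18, "wy": 0, "wz": 0.43}
  ]
}}

```text
time: 1.02
ee_pos: [0.4046, 0.3429, 0.283]
orientation: [[-0.426, 0.884, 0.195], [0.9, 0.392, 0.19], [0.092, 0.256, -0.962]]
wrist_force: [0.3, -1.0, 0.8]
finger_gap: 0.0868
```

```bash
python3 - <<'E'
from t import *
p,R,o=cur();print(p,o["time"])
print(row(p,R,dk([.0465,-.017,.16]),toolR(np.radians(51),Y)))
E
```

```text
[0.40459586 0.34294175 0.28298419] 1.025
[-0.872, 0.03, 0.18, -0.185, -0.007, 0.439]
```

Call:
{"method": "carry_out", "body": {
  "plan": [
    {"x": -0.87, "y": 0.03, "z": 0.18, "wx": -0.185, "wy": -0.007, "wz": 0.44},
    {"x": -0.87, "y": 0.03, "z": 0.18, "wx": -0.185, "wy": -0.007, "wz": 0.44},
    {"x": -0.87, "y": 0.03, "z": 0.18, "wx": -0.185, "wy": -0.007, "wz": 0.44},
    {"x": -0.87, "y": 0.03, "z": 0.18, "wx": -0.185, "wy": -0.007, "wz": 0.44},
    {"x": -0.87, "y": 0.03, "z": 0.18, "wx": -0.185, "wy": -0.007, "wz": 0.44},
    {"x": -0.87, "y": 0.03, "z": 0.18, "wx": -0.185, "wy": -0.007, "wz": 0.44},
    {"x": -0.87, "y": 0.03, "z": 0.18, "wx": -0.185, "wy": -0.007, "wz": 0.44},
    {"x": -0.87, "y": 0.03, "z": 0.18, "wx": -0.185, "wy": -0.007, "wz": 0.44}
  ]
}}

```text
time: 2.02
ee_pos: [0.5345, 0.1222, 0.2109]
orientation: [[0.21, 0.861, 0.464], [0.925, -0.328, 0.19], [0.316, 0.389, -0.865]]
wrist_force: [0.3, 0.2, -0.3]
finger_gap: 0.0867
```

```bash
python3 - <<'E'
from t import *
p,R,o=cur();print(p,R.round(3),o["joints"].round(2))
c=env.capture("wrist");pickle.dump(c,open("w1.pkl","wb"))
cv2.imwrite("pics/c_wrist.png",c["pixels"][:,:,::-1])
W=c["world_to_cam"];print("cam in tool",R.T@(-W[:3,:3].T@W[:3,3]-p))
for l in([.0465,-.017,.0365],[.14,0,.0105],[.045,0,0],[0,0,.014],[0,.14,.014],[0,-.14,.014]):print(l,proj(c,dk(l)).round(1))
print("tcp",proj(c,p+R[:,2]*0.0))
E
```

```text
[0.5345271  0.12216243 0.21087319] [[ 0.21   0.861  0.464]
 [ 0.925 -0.328  0.19 ]
 [ 0.316  0.389 -0.865]] [-0.07 -0.41  2.19  0.29  0.91  0.1 ]
cam in tool [ 0.08031061  0.00048947 -0.18436312]
[0.0465, -0.017, 0.0365] [[324.3 228.6]]
[0.14, 0, 0.0105] [[399.7 135.3]]
[0.045, 0, 0] [[310.9 204.6]]
[0, 0, 0.014] [[270.6 240. ]]
[0, 0.14, 0.014] [[156.3 110.6]]
[0, -0.14, 0.014] [[368.1 349.1]]
tcp [[324.63355198 289.177464  ]]
```

View pics/c_wrist.png

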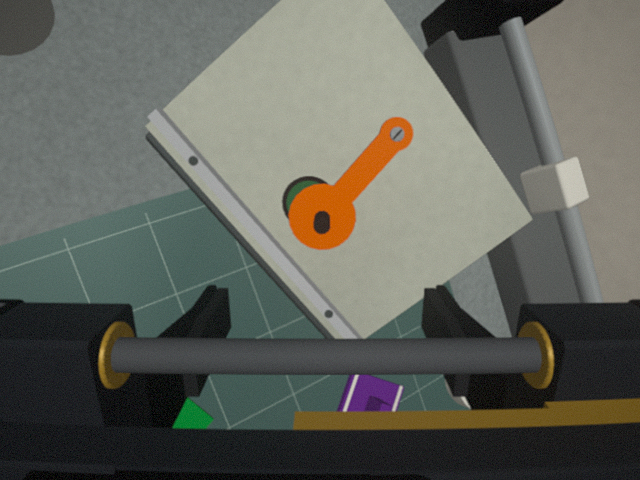

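```bash
python3 - <<'E'
from t import *
p,R,o=cur();print((D.T@(p-V)).round(4))
c=pickle.load(open("w1.pkl","rb"))
oo,dd=ray(c,[(322,226),(397,133)])
for i,h in((0,.0365),(1,.0105)):
    n=D[:,2];q=oo+dd[i]*((V+n*h-oo)@n/(dd[i]@n));print((D.T@(q-V)).round(4))
R1=toolR(np.radians(51),Y)
for z in(.06,.02):print(row(p,R,dk([.047,-.0185,z]),R1))
E
```

```text
[ 0.0476 -0.0162  0.1612]
[ 0.0464 -0.0142  0.0365]
[0.1394 0.0029 0.0105]
[-0.007, 0.003, 0.337, 0.001, -0.0, -0.001]
[-0.007, 0.002, 0.471, 0.001, -0.0, -0.001]
```

```bash
python3 - <<'E'
from t import *
p,R,o=cur()
R1=toolR(np.radians(51),Y)
for z in(.06,.02):print(row(p,R,dk([.0464,-.0145,z]),R1))
E
```

```text
[0.002, -0.007, 0.337, 0.001, -0.0, -0.001]
[0.002, -0.008, 0.471, 0.001, -0.0, -0.001]
```

Call:
{"method": "carry_out", "body": {
  "plan": [
    {"x": 0.002, "y": -0.007, "z": 0.05},
    {"x": 0.002, "y": -0.007, "z": 0.12},
    {"x": 0.002, "y": -0.007, "z": 0.2},
    {"x": 0.002, "y": -0.007, "z": 0.27},
    {"x": 0.002, "y": -0.007, "z": 0.32},
    {"x": 0.002, "y": -0.007, "z": 0.37},
    {"x": 0.002, "y": -0.007, "z": 0.42},
    {"x": 0.002, "y": -0.007, "z": 0.45},
    {"x": 0.002, "y": -0.007, "z": 0.47},
    {"x": 0.002, "y": -0.007, "z": 0.47}
  ],
  "jaw": 0.45,
  "grip_force": 8
}}

```text
$.plan[0]: bad value
```

```bash
python3 - <<'E'
from t import *
p,R,o=cur();print((D.T@(p-V)).round(4),o["wrist_force"],o["joints"].round(2))
c=env.capture("wrist");cv2.imwrite("pics/d_wrist.png",c["pixels"][:,:,::-1])
E
```

```text
[ 0.0476 -0.0162  0.1612] [-0.02908064 -0.3405784   0.06760799] [-0.07 -0.41  2.19  0.29  0.91  0.1 ]
```

View pics/d_wrist.png

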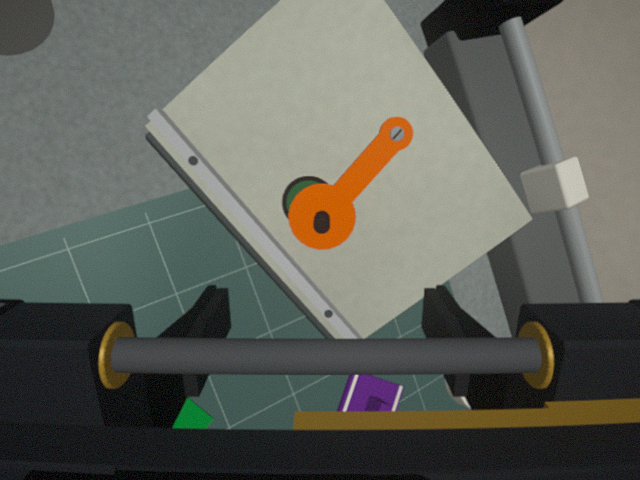

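The call was refused because every row needs all six numbers; the picture is unchanged.

Call:
{"method": "carry_out", "body": {
  "plan": [
    {"x": 0.002, "y": -0.007, "z": 0.05, "wx": 0, "wy": 0, "wz": 0},
    {"x": 0.002, "y": -0.007, "z": 0.12, "wx": 0, "wy": 0, "wz": 0},
    {"x": 0.002, "y": -0.007, "z": 0.2, "wx": 0, "wy": 0, "wz": 0},
    {"x": 0.002, "y": -0.007, "z": 0.27, "wx": 0, "wy": 0, "wz": 0},
    {"x": 0.002, "y": -0.007, "z": 0.32, "wx": 0, "wy": 0, "wz": 0},
    {"x": 0.002, "y": -0.007, "z": 0.37, "wx": 0, "wy": 0, "wz": 0},
    {"x": 0.002, "y": -0.007, "z": 0.42, "wx": 0, "wy": 0, "wz": 0},
    {"x": 0.002, "y": -0.007, "z": 0.45, "wx": 0, "wy": 0, "wz": 0},
    {"x": 0.002, "y": -0.007, "z": 0.465, "wx": 0, "wy": 0, "wz": 0},
    {"x": 0.002, "y": -0.007, "z": 0.465, "wx": 0, "wy": 0, "wz": 0}
  ],
  "jaw": 0.45,
  "grip_force": 8
}}

```text
time: 3.38
ee_pos: [0.5977, 0.1485, 0.0892]
orientation: [[0.212, 0.86, 0.464], [0.925, -0.33, 0.189], [0.316, 0.389, -0.865]]
wrist_force: [-1.0, 0.5, -0.5]
finger_gap: 0.039
```

```bash
python3 - <<'E'
from t import *
p,R,o=cur();print((D.T@(p-V)).round(4),o["wrist_force"],o["joints"].round(2))
c=env.capture("wrist");cv2.imwrite("pics/e_wrist.png",c["pixels"][:,:,::-1])
c=env.capture("scene");crop(c,350,185,150,145,4,"e_sc.png")
E
```

```text
[ 0.046  -0.0158  0.0215] [-0.99347488  0.53948043 -0.52109924] [ 0.   -0.05  2.14  0.35  0.59  0.05]
```

View pics/e_wrist.png

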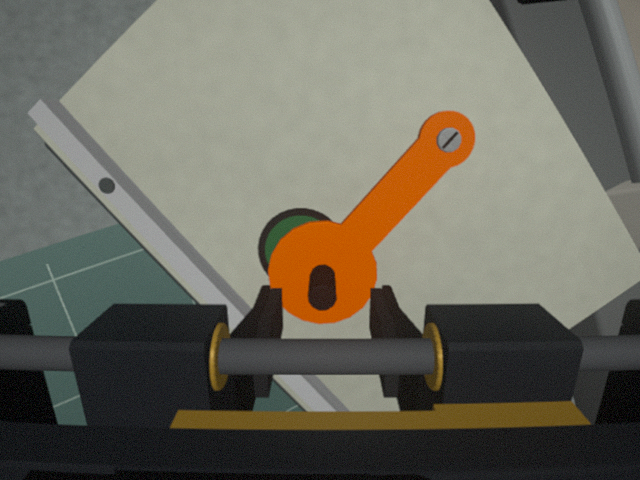

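View pics/e_sc.png

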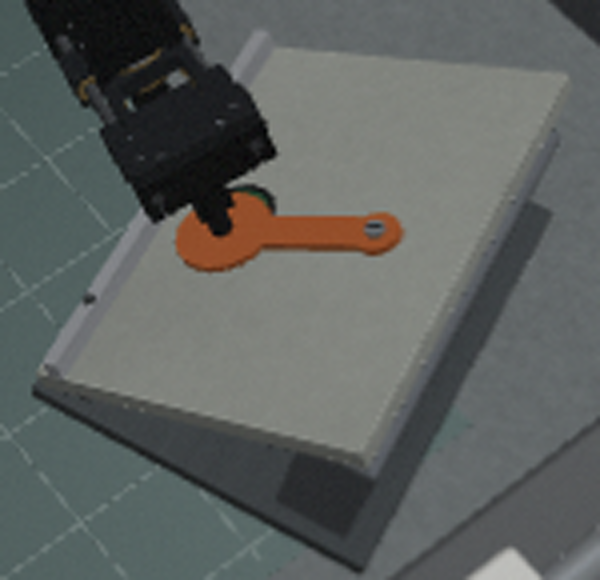

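```bash
python3 - <<'E'
from t import *
p,R,o=cur();c=env.capture("wrist")
for z in(-.015,0,.015):print(z,proj(c,p+R[:,2]*z).round(1),proj(c,p+R[:,2]*z+R[:,0]*.01).round(1))
oo,dd=ray(c,[(322,292),(449,140),(322,272)])
for i,h in((0,.0365),(1,.0105),(2,.0065)):
    n=D[:,2];q=oo+dd[i]*((V+n*h-oo)@n/(dd[i]@n));print((D.T@(q-V)).round(4),(R.T@(q-p)).round(4))
E
```

```text
-0.015 [[324.6 302. ]] [[324.5 282.2]]
0 [[324.6 289.2]] [[324.6 270.5]]
0.015 [[324.7 278. ]] [[324.7 260.5]]
[ 0.0486 -0.0114  0.0365] [ 0.0049 -0.0012 -0.0146]
[0.1389 0.0022 0.0105] [0.0726 0.0601 0.0115]
[ 0.0474 -0.0126  0.0065] [ 0.0033 -0.0014  0.0154]
```

Call:
{"method": "carry_out", "body": {
  "plan": [
    {"x": 0.012, "y": -0.004, "z": 0, "wx": 0, "wy": 0, "wz": 0},
    {"x": 0.012, "y": -0.004, "z": 0, "wx": 0, "wy": 0, "wz": 0},
    {"x": 0.012, "y": -0.004, "z": 0, "wx": 0, "wy": 0, "wz": 0},
    {"x": 0.012, "y": -0.004, "z": 0, "wx": 0, "wy": 0, "wz": 0},
    {"x": 0.012, "y": -0.004, "z": 0, "wx": 0, "wy": 0, "wz": 0},
    {"x": 0.012, "y": -0.004, "z": 0, "wx": 0, "wy": 0, "wz": 0}
  ],
  "jaw": 0,
  "grip_force": 8
}}

```text
time: 4.28
ee_pos: [0.5975, 0.1519, 0.0898]
orientation: [[0.212, 0.86, 0.464], [0.925, -0.33, 0.189], [0.316, 0.389, -0.865]]
wrist_force: [-1.5, 0.3, -0.1]
finger_gap: 0.0007
```

```bash
python3 - <<'E'
from t import *
p,R,o=cur();l=D.T@(p-V);print(l.round(4),o["wrist_force"])
pv=np.array([.1393,.0015]);r0=l[:2]-pv;print(np.hypot(*r0),"theta",np.arctan2(-r0[1],-r0[0]))
rad=np.hypot(*r0);th0=np.arctan2(-r0[1],-r0[0])
for th in np.linspace(th0,1.6,10)[1:]:
    q=np.r_[pv-rad*np.array([np.cos(th),np.sin(th)]),l[2]]
    print(round(th,2),row(p,R,dk(q),R)[:3])
E
```

```text
[ 0.0473 -0.0125  0.0215] [-1.45823636  0.289154   -0.14542934]
0.09306117641494353 theta 0.15077343989572561
0.31 [-0.03, 0.04, 0.0]
0.47 [-0.054, 0.083, 0.0]
0.63 [-0.07, 0.131, 0.0]
0.79 [-0.079, 0.18, 0.0]
0.96 [-0.079, 0.23, 0.001]
1.12 [-0.072, 0.279, 0.001]
1.28 [-0.057, 0.327, 0.001]
1.44 [-0.034, 0.371, 0.001]
1.6 [-0.005, 0.411, 0.001]
```

```bash
python3 - <<'E'
from t import *
c=env.capture("wrist");crop(c,160,140,320,240,2.5,"f_wrist.png")
c=env.capture("scene");crop(c,370,200,110,90,7,"f_sc.png")
E
```

```text
(no output)
```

View pics/f_wrist.png

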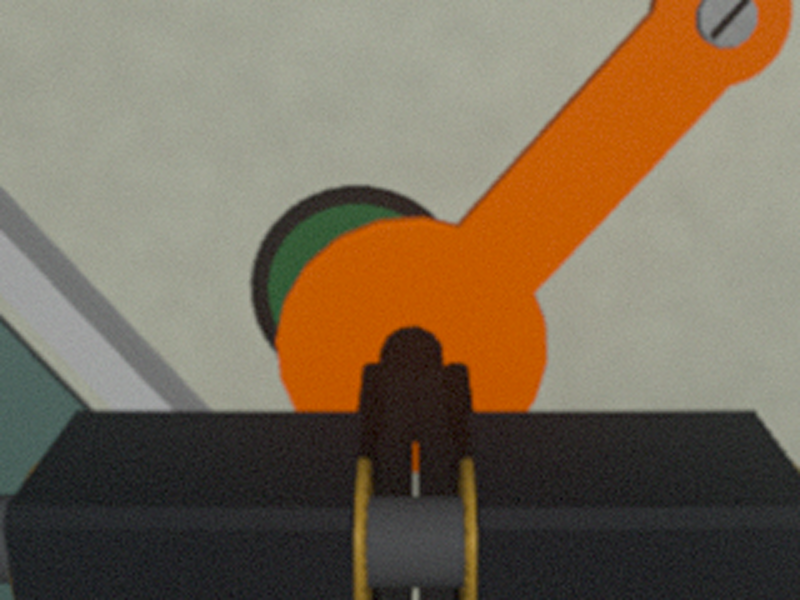

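View pics/f_sc.png

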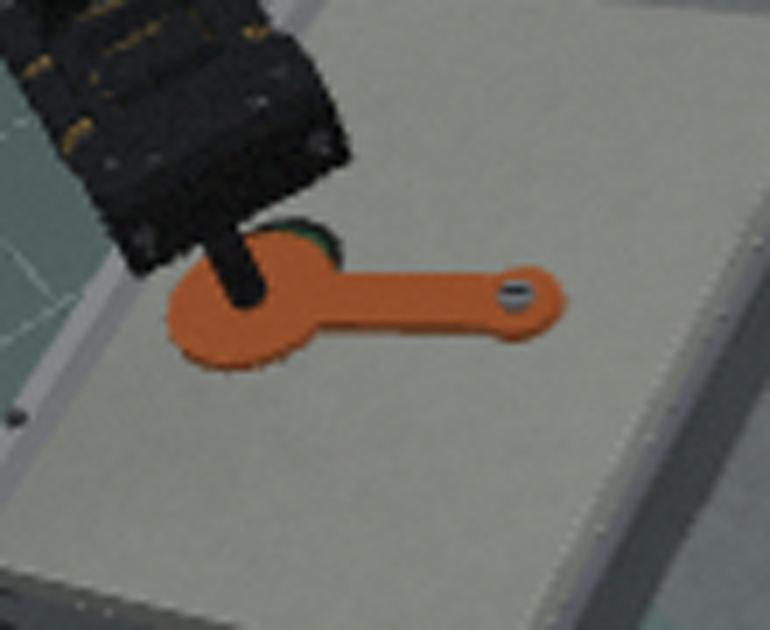

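```bash
python3 - <<'E'
from t import *
c=env.capture("wrist");im=c["pixels"][260:350,270:380].astype(float);im=(255*(im/255)**.4).astype(np.uint8)
cv2.imwrite("pics/g.png",cv2.resize(im[:,:,::-1],None,fx=6,fy=6,interpolation=cv2.INTER_CUBIC))
p,R,o=cur()
for t in([0,0,.011],[.0095,0,.011],[-.0095,0,.011],[0,0,-.008],[.0095,.02,.011]):print(t,(proj(c,p+R@np.array(t))[0]-[270,260])*6)
n=D[:,2]
c=env.capture("scene");im=c["pixels"][210:270,370:440].astype(float);im=(255*(im/255)**.4).astype(np.uint8)
cv2.imwrite("pics/g2.png",cv2.resize(im[:,:,::-1],None,fx=9,fy=9,interpolation=cv2.INTER_CUBIC))
for t in([0,0,.011],[.0095,0,.011],[-.0095,0,.011],[0,0,-.008]):print(t,(proj(c,p+R@np.array(t))[0]-[370,210])*9)
E
```

```text
[0, 0, 0.011] [328.0306465  124.80098624]
[0.0095, 0, 0.011] [327.86402697  23.46750842]
[-0.0095, 0, 0.011] [328.19412549 223.37905747]
[0, 0, -0.008] [327.60114997 214.6773882 ]
[0.0095, 0.02, 0.011] [557.51376327  23.18642668]
[0, 0, 0.011] [327.91684657 265.88737669]
[0.0095, 0, 0.011] [359.93676164 248.35099677]
[-0.0095, 0, 0.011] [295.96227872 283.39003862]
[0, 0, -0.008] [303.9491778  217.99223677]
```

View pics/g.png

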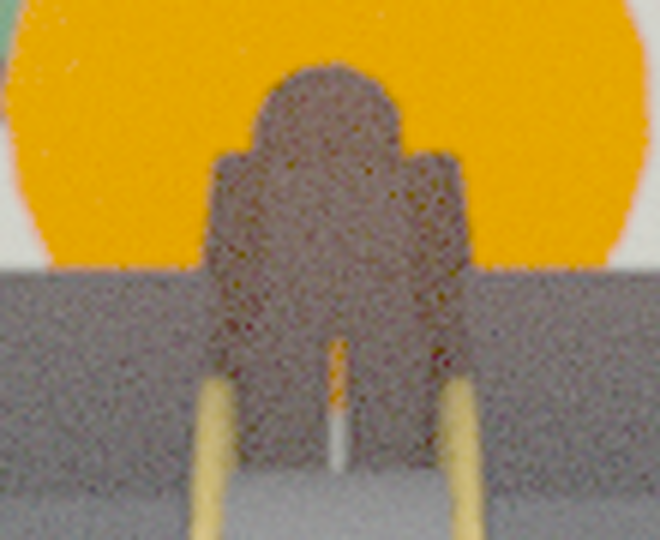

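View pics/g2.png

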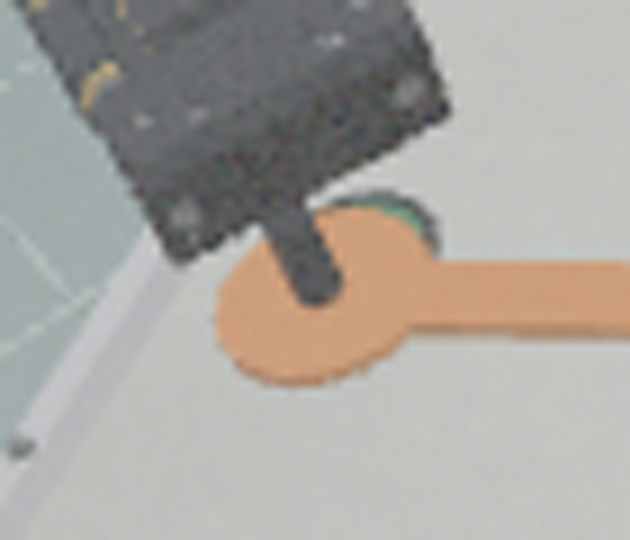

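```bash
python3 - <<'E'
from t import *
d=pickle.load(open("a.pkl","rb"));S=d["scene"]
p=np.array([0.27871441, 0.55881903, 0.19906253]);R=np.array([[-8.94837362e-01,  4.46391460e-01, -8.72088423e-04],[ 4.46392264e-01,  8.94836461e-01, -1.28651517e-03],[ 2.06087131e-04, -1.54051537e-03, -9.99998792e-01]])
for t in([0,.0435,.011],[0,-.0435,.011],[0,.0435,-.008],[0,-.0435,-.008],[0,.05,-.059],[0,-.05,-.059]):print(t,(proj(S,p+R@np.array(t))[0]-[410,0])*6)
im=S["pixels"][0:80,410:520].astype(float);im=(255*(im/255)**.5).astype(np.uint8)
cv2.imwrite("pics/g3.png",cv2.resize(im[:,:,::-1],None,fx=6,fy=6,interpolation=cv2.INTER_CUBIC))
w=d["wrist"]
for t in([0.0095,.0435,.011],[.0095,-.0435,.011],[-.0095,-.0435,.011],[.0095,.0435,-.02],[-.0095,.0435,-.02]):print(t,proj(w,p+R@np.array(t))[0])
E
```

```text
[0, 0.0435, 0.011] [323.76008325 325.1820291 ]
[0, -0.0435, 0.011] [133.08523965 350.80781227]
[0, 0.0435, -0.008] [334.70660065 288.48284523]
[0, -0.0435, -0.008] [141.4606065  314.36076817]
[0, 0.05, -0.059] [380.61480668 182.77985645]
[0, -0.05, -0.059] [150.12945996 213.33907521]
[0.0095, 0.0435, 0.011] [407.40023324 261.40757813]
[0.0095, -0.0435, 0.011] [241.23373523 261.56146496]
[-0.0095, -0.0435, 0.011] [243.51054713 294.85543381]
[0.0095, 0.0435, -0.02] [420.92526058 284.56067685]
[-0.0095, 0.0435, -0.02] [417.95507727 322.41886374]
```

View pics/g3.png

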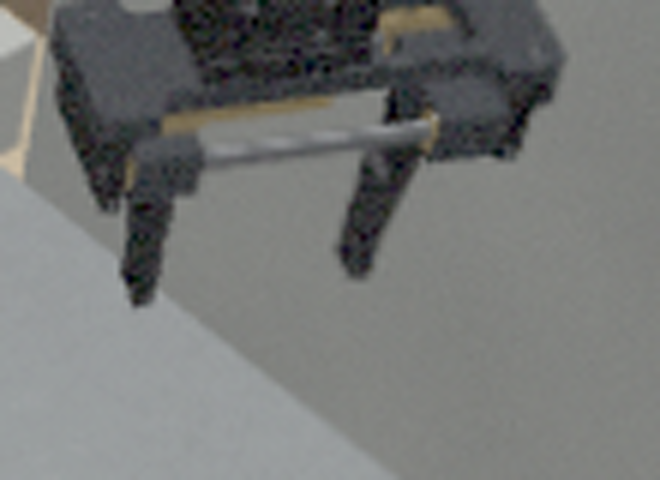

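Fingers closed just above the knob. In both the wrist view (finger spacing gives tip depth 0.175 m) and the first scene view, the fingertips sit about 26–30 mm further back along the tool than stated. I'll open, go 25 mm deeper and watch the force.

Call:
{"method": "carry_out", "body": {
  "plan": [
    {"x": 0, "y": 0, "z": -0.04, "wx": 0, "wy": 0, "wz": 0},
    {"x": 0, "y": 0, "z": -0.04, "wx": 0, "wy": 0, "wz": 0},
    {"x": 0, "y": 0, "z": -0.04, "wx": 0, "wy": 0, "wz": 0},
    {"x": 0, "y": 0, "z": -0.04, "wx": 0, "wy": 0, "wz": 0},
    {"x": 0, "y": 0, "z": 0, "wx": 0, "wy": 0, "wz": 0},
    {"x": 0, "y": 0, "z": 0.03, "wx": 0, "wy": 0, "wz": 0},
    {"x": 0, "y": 0, "z": 0.06, "wx": 0, "wy": 0, "wz": 0},
    {"x": 0, "y": 0, "z": 0.083, "wx": 0, "wy": 0, "wz": 0},
    {"x": 0, "y": 0, "z": 0.083, "wx": 0, "wy": 0, "wz": 0}
  ],
  "jaw": 0.45,
  "grip_force": 8
}}

```text
time: 5.6
ee_pos: [0.6087, 0.1568, 0.0672]
orientation: [[0.212, 0.861, 0.463], [0.925, -0.33, 0.189], [0.315, 0.388, -0.866]]
wrist_force: [-0.6, 0.2, -0.7]
finger_gap: 0.039
```

```bash
python3 - <<'E'
from t import *
p,R,o=cur();l=D.T@(p-V);print(l.round(4),o["wrist_force"],o["time"])
c=env.capture("wrist");im=c["pixels"][200:400,200:460].astype(float);im=(255*(im/255)**.5).astype(np.uint8)
cv2.imwrite("pics/i.png",cv2.resize(im[:,:,::-1],None,fx=3,fy=3,interpolation=cv2.INTER_CUBIC))
E
```

```text
[ 0.0466 -0.0122 -0.0041] [-0.64316546  0.18445264 -0.67436959] 5.6
```

View pics/i.png

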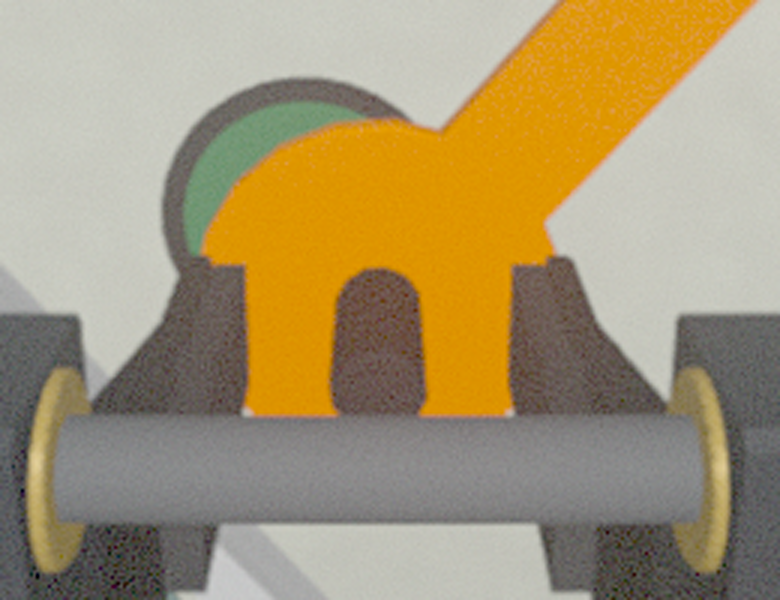

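The picture shows the knob (crop x≈378) now clearly between the fingers, centred at crop x≈379; no contact force. Closing.

Call:
{"method": "carry_out", "body": {
  "plan": [
    {"x": 0, "y": 0, "z": 0, "wx": 0, "wy": 0, "wz": 0},
    {"x": 0, "y": 0, "z": 0, "wx": 0, "wy": 0, "wz": 0},
    {"x": 0, "y": 0, "z": 0, "wx": 0, "wy": 0, "wz": 0},
    {"x": 0, "y": 0, "z": 0, "wx": 0, "wy": 0, "wz": 0},
    {"x": 0, "y": 0, "z": 0, "wx": 0, "wy": 0, "wz": 0}
  ],
  "jaw": 0,
  "grip_force": 8
}}

```text
time: 6.28
ee_pos: [0.6088, 0.1567, 0.0682]
orientation: [[0.212, 0.86, 0.464], [0.925, -0.33, 0.189], [0.315, 0.389, -0.866]]
wrist_force: [-3.3, -1.6, 1.7]
finger_gap: 0.0137
```

```bash
python3 - <<'E'
from t import *
p,R,o=cur();l=D.T@(p-V);print(l.round(4),o["wrist_force"],o["finger_gap"])
pv=np.array([.1393,.0020]);r0=l[:2]-pv;print(np.hypot(*r0),"theta",np.arctan2(-r0[1],-r0[0]))
rad=.0945;th0=np.arctan2(-r0[1],-r0[0]);
a=pv-rad*np.array([np.cos(th0),np.sin(th0)])
for th in list(np.linspace(th0,1.5,9)[1:])+[1.6]:
    q=np.r_[l[:2]-a+pv-rad*np.array([np.cos(th),np.sin(th)]),l[2]]
    print(round(th,2),row(p,R,dk(q),R)[:3])
E
```

```text
[ 0.0471 -0.0124 -0.0033] [-3.32311678 -1.63163855  1.67325342] 0.013741289848244477
0.09327721682648892 theta 0.15494847249682014
0.32 [-0.032, 0.042, 0.0]
0.49 [-0.056, 0.089, 0.0]
0.66 [-0.073, 0.139, 0.0]
0.83 [-0.08, 0.192, 0.0]
1.0 [-0.079, 0.245, 0.0]
1.16 [-0.069, 0.297, 0.001]
1.33 [-0.05, 0.346, 0.001]
1.5 [-0.023, 0.392, 0.001]
1.6 [-0.004, 0.417, 0.001]
```

Call:
{"method": "carry_out", "body": {
  "plan": [
    {"x": -0.032, "y": 0.042, "z": 0, "wx": 0, "wy": 0, "wz": 0},
    {"x": -0.056, "y": 0.089, "z": 0, "wx": 0, "wy": 0, "wz": 0},
    {"x": -0.073, "y": 0.139, "z": 0, "wx": 0, "wy": 0, "wz": 0},
    {"x": -0.08, "y": 0.192, "z": 0, "wx": 0, "wy": 0, "wz": 0},
    {"x": -0.08, "y": 0.192, "z": 0, "wx": 0, "wy": 0, "wz": 0}
  ]
}}

```text
time: 6.9
ee_pos: [0.655, 0.1142, 0.0835]
orientation: [[0.213, 0.859, 0.466], [0.925, -0.331, 0.187], [0.315, 0.391, -0.865]]
wrist_force: [-1.4, -4.2, -0.1]
finger_gap: 0.0135
```

```bash
python3 - <<'E'
from t import *
p,R,o=cur();l=D.T@(p-V);print(l.round(4),(R.T@o["wrist_force"]).round(1),o["finger_gap"])
E
```

```text
[ 0.0778 -0.0693 -0.0034] [-4.2  0.1 -1.4] 0.01353422012742533
```

Call:
{"method": "carry_out", "body": {
  "plan": [
    {"x": 0.001, "y": 0.053, "z": 0, "wx": 0, "wy": 0, "wz": 0},
    {"x": 0.011, "y": 0.105, "z": 0, "wx": 0, "wy": 0, "wz": 0},
    {"x": 0.03, "y": 0.154, "z": 0, "wx": 0, "wy": 0, "wz": 0},
    {"x": 0.057, "y": 0.2, "z": 0, "wx": 0, "wy": 0, "wz": 0},
    {"x": 0.057, "y": 0.2, "z": 0, "wx": 0, "wy": 0, "wz": 0}
  ]
}}

```text
time: 7.52
ee_pos: [0.7099, 0.112, 0.1126]
orientation: [[0.211, 0.859, 0.466], [0.925, -0.33, 0.189], [0.316, 0.391, -0.865]]
wrist_force: [1.1, -1.2, 0.2]
finger_gap: 0.0134
```

```bash
python3 - <<'E'
from t import *
p,R,o=cur();l=D.T@(p-V);print(l.round(4),(R.T@o["wrist_force"]).round(1),o["finger_gap"])
E
```

```text
[ 0.1356 -0.0921 -0.0031] [-0.8  1.4  0.1] 0.013386021635630732
```

Call:
{"method": "carry_out", "body": {
  "plan": [
    {"x": 0.01, "y": 0.013, "z": 0, "wx": 0, "wy": 0, "wz": 0},
    {"x": 0.019, "y": 0.025, "z": 0, "wx": 0, "wy": 0, "wz": 0},
    {"x": 0.024, "y": 0.031, "z": 0, "wx": 0, "wy": 0, "wz": 0},
    {"x": 0.024, "y": 0.031, "z": 0, "wx": 0, "wy": 0, "wz": 0}
  ]
}}

```text
time: 8.02
ee_pos: [0.7152, 0.1149, 0.1153]
orientation: [[0.213, 0.863, 0.458], [0.925, -0.329, 0.189], [0.314, 0.384, -0.869]]
wrist_force: [-11.7, -4.8, 3.4]
finger_gap: 0.0139
```

```bash
python3 - <<'E'
from t import *
p,R,o=cur();l=D.T@(p-V);print(l.round(4),(D.T@o["wrist_force"]).round(1),o["finger_gap"])
E
```

```text
[ 0.1422 -0.0915 -0.0037] [-9.3 -0.   9.3] 0.013899209198886533
```

Call:
{"method": "carry_out", "body": {
  "plan": [
    {"x": -0.005, "y": -0.007, "z": 0, "wx": 0, "wy": 0, "wz": 0},
    {"x": -0.005, "y": -0.007, "z": 0, "wx": 0, "wy": 0, "wz": 0},
    {"x": -0.005, "y": -0.007, "z": 0, "wx": 0, "wy": 0, "wz": 0},
    {"x": -0.005, "y": -0.007, "z": -0.1, "wx": 0, "wy": 0, "wz": 0},
    {"x": -0.005, "y": -0.007, "z": -0.25, "wx": 0, "wy": 0, "wz": 0},
    {"x": -0.005, "y": -0.007, "z": -0.45, "wx": 0, "wy": 0, "wz": 0},
    {"x": -0.005, "y": -0.007, "z": -0.6, "wx": 0, "wy": 0, "wz": 0},
    {"x": -0.005, "y": -0.007, "z": -0.6, "wx": 0, "wy": 0, "wz": 0}
  ],
  "jaw": 0.4
}}

```text
time: 9.02
ee_pos: [0.6344, 0.0798, 0.2787]
orientation: [[0.21, 0.856, 0.473], [0.925, -0.33, 0.188], [0.317, 0.398, -0.861]]
wrist_force: [0.5, 0.1, -0.5]
finger_gap: 0.0346
```

```bash
python3 - <<'E'
from t import *
p,R,o=cur();l=D.T@(p-V);print(l.round(4),(D.T@o["wrist_force"]).round(1),o["joints"].round(2))
c=env.capture("wrist");pickle.dump((c,p,R),open("w2.pkl","wb"));cv2.imwrite("pics/j_w.png",c["pixels"][:,:,::-1])
R1=downR(np.radians(-12.4));print(row(p,R,[.465,-.328,.20],R1))
E
```

```text
[ 0.1475 -0.0933  0.1817] [ 0.2 -0.1 -0.7] [-0.15 -0.2   1.9   0.31  0.99  0.04]
[-1.459, -0.139, -0.296, 0.056, -0.368, 0.926]
```

View pics/j_w.png

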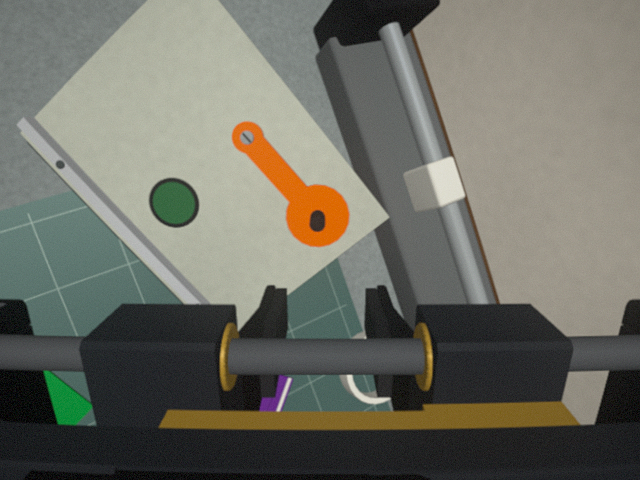

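Call:
{"method": "carry_out", "body": {
  "plan": [
    {"x": -0.73, "y": -0.07, "z": -0.15, "wx": 0.03, "wy": -0.184, "wz": 0.463},
    {"x": -0.73, "y": -0.07, "z": -0.15, "wx": 0.03, "wy": -0.184, "wz": 0.463},
    {"x": -0.73, "y": -0.07, "z": -0.15, "wx": 0.03, "wy": -0.184, "wz": 0.463},
    {"x": -0.73, "y": -0.07, "z": -0.15, "wx": 0.03, "wy": -0.184, "wz": 0.463},
    {"x": -0.73, "y": -0.07, "z": -0.15, "wx": 0.03, "wy": -0.184, "wz": 0.463},
    {"x": -0.73, "y": -0.07, "z": -0.15, "wx": 0.03, "wy": -0.184, "wz": 0.463}
  ],
  "jaw": 0.6
}}

```text
time: 9.82
ee_pos: [0.5469, -0.1235, 0.2319]
orientation: [[0.837, 0.477, 0.269], [0.494, -0.869, 0.004], [0.235, 0.129, -0.963]]
wrist_force: [-0.3, -0.3, 0.2]
finger_gap: 0.0522
```

```bash
python3 - <<'E'
from t import *
p,R,o=cur();print(p,o["joints"].round(2))
R1=downR(np.radians(-12.4));print(row(p,R,[.465,-.328,.17],R1))
c,p,R=pickle.load(open("w2.pkl","rb"))
hsv=cv2.cvtColor(c["pixels"],cv2.COLOR_RGB2HSV)
m=((hsv[...,1]>90)&(hsv[...,0]>40)&(hsv[...,0]<85)).astype(np.uint8);m[:,:130]=0;m[250:]=0;m[:,220:]=0;m[:160]=0
k=max(cv2.findContours(m,0,2)[0],key=cv2.contourArea);e=cv2.fitEllipse(k);print(e)
P=[(e[0],0),((247.5,136.5),.0105)]
for px,h in P:
    oo,dd=ray(c,[px]);n=D[:,2];q=oo+dd[0]*((V+n*h-oo)@n/(dd[0]@n));print((D.T@(q-V)).round(4))
E
```

```text
[ 0.5468581  -0.12350617  0.2318906 ] [-0.44 -0.18  1.9   0.13  1.18  0.58]
[-0.614, 0.436, 0.123, 0.024, -0.175, 0.464]
((173.23753356933594, 202.45777893066406), (38.51039123535156, 42.76136016845703), 134.2029266357422)
[ 0.0448  0.0027 -0.    ]
[0.1407 0.0017 0.0105]
```

Call:
{"method": "carry_out", "body": {
  "plan": [
    {"x": -0.614, "y": 0.436, "z": 0.123, "wx": 0.024, "wy": -0.175, "wz": 0.464},
    {"x": -0.614, "y": 0.436, "z": 0.123, "wx": 0.024, "wy": -0.175, "wz": 0.464},
    {"x": -0.614, "y": 0.436, "z": 0.123, "wx": 0.024, "wy": -0.175, "wz": 0.464},
    {"x": -0.614, "y": 0.436, "z": 0.123, "wx": 0.024, "wy": -0.175, "wz": 0.464},
    {"x": -0.614, "y": 0.436, "z": 0.123, "wx": 0.024, "wy": -0.175, "wz": 0.464},
    {"x": -0.614, "y": 0.436, "z": 0.123, "wx": 0.024, "wy": -0.175, "wz": 0.464},
    {"x": -0.614, "y": 0.436, "z": 0.123, "wx": 0.024, "wy": -0.175, "wz": 0.464}
  ]
}}

```text
time: 10.7
ee_pos: [0.466, -0.3271, 0.1722]
orientation: [[0.977, -0.212, 0.004], [-0.212, -0.977, -0.001], [0.004, 0.001, -1.0]]
wrist_force: [-0.1, 0.2, -0.7]
finger_gap: 0.0523
```

```bash
python3 - <<'E'
from t import *
p,R,o=cur();print(p,R.round(3),o["joints"].round(2))
c=env.capture("wrist");pickle.dump((c,p,R),open("w3.pkl","wb"));cv2.imwrite("pics/k_w.png",c["pixels"][:,:,::-1])
E
```

```text
[ 0.46595257 -0.32713533  0.17222358] [[ 0.977 -0.212  0.004]
 [-0.212 -0.977 -0.001]
 [ 0.004  0.001 -1.   ]] [-0.75  0.11  1.71  0.    1.32  1.03]
```

View pics/k_w.png

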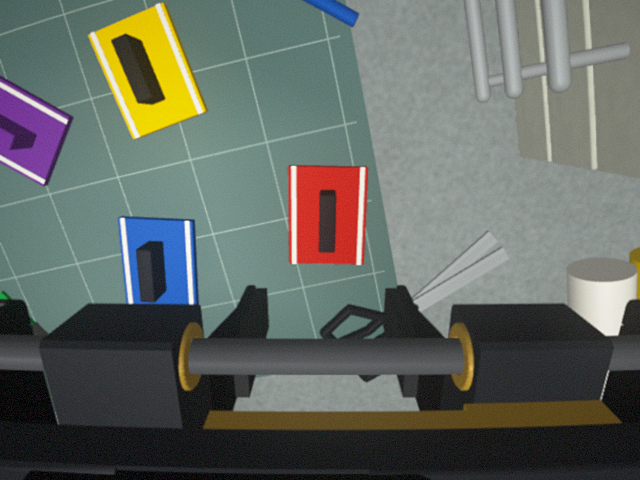

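```bash
python3 - <<'E'
from t import *
c,p,R=pickle.load(open("w3.pkl","rb"))
hsv=cv2.cvtColor(c["pixels"],cv2.COLOR_RGB2HSV)[...]
px=c["pixels"].astype(int)
m=((((hsv[...,0]<8)|(hsv[...,0]>172))&(hsv[...,1]>130))|(px.min(2)>170)).astype(np.uint8);m[:150]=0;m[280:]=0;m[:,:275]=0;m[:,385:]=0
m=cv2.morphologyEx(m,cv2.MORPH_CLOSE,np.ones((25,25)))
k=max(cv2.findContours(m,0,2)[0],key=cv2.contourArea);r=cv2.minAreaRect(k);b=cv2.boxPoints(r);print(b.round(1).tolist())
q=plane(c,b,.008);print(q.round(4).tolist(),q.mean(0).round(4));ce=q.mean(0)
print([np.linalg.norm(q[i]-q[i-1]).round(4) for i in range(4)],[np.degrees(np.arctan2(*(q[i]-q[i-1])[[1,0]])).round(1) for i in range(4)])
m=((hsv[...,2]<70)).astype(np.uint8);m[:180]=0;m[262:]=0;m[:,:305]=0;m[:,352:]=0
k=max(cv2.findContours(m,0,2)[0],key=cv2.contourArea);r=cv2.boundingRect(k);print("rib",r)
for z in (.04,.0):
  print(z,row(p,R,[ce[0],ce[1],z],downR(np.radians(-12.4))))
E
```

```text
[[286.5, 262.8999938964844], [288.0, 165.3000030517578], [367.20001220703125, 166.5], [365.70001220703125, 264.1000061035156]]
[[0.4306, -0.2812, 0.008], [0.5177, -0.304, 0.008], [0.502, -0.3711, 0.008], [0.4137, -0.3531, 0.008]] [ 0.466  -0.3273  0.008 ]
[np.float64(0.0739), np.float64(0.09), np.float64(0.0689), np.float64(0.0901)] [np.float64(76.8), np.float64(-14.7), np.float64(-103.1), np.float64(168.5)]
rib (320, 191, 15, 61)
0.04 [-0.002, 0.0, 0.441, 0.0, -0.003, 0.002]
0.0 [-0.002, 0.0, 0.574, 0.0, -0.003, 0.002]
```

Call:
{"method": "carry_out", "body": {
  "plan": [
    {"x": -0.002, "y": 0.003, "z": 0.15, "wx": 0, "wy": 0, "wz": 0.003},
    {"x": -0.002, "y": 0.003, "z": 0.3, "wx": 0, "wy": 0, "wz": 0.003},
    {"x": -0.002, "y": 0.003, "z": 0.42, "wx": 0, "wy": 0, "wz": 0.003},
    {"x": -0.002, "y": 0.003, "z": 0.5, "wx": 0, "wy": 0, "wz": 0.003},
    {"x": -0.002, "y": 0.003, "z": 0.54, "wx": 0, "wy": 0, "wz": 0.003},
    {"x": -0.002, "y": 0.003, "z": 0.57, "wx": 0, "wy": 0, "wz": 0.003},
    {"x": -0.002, "y": 0.003, "z": 0.58, "wx": 0, "wy": 0, "wz": 0.003},
    {"x": -0.002, "y": 0.003, "z": 0.58, "wx": 0, "wy": 0, "wz": 0.003}
  ]
}}

```text
time: 11.75
ee_pos: [0.4656, -0.3297, -0.0013]
orientation: [[0.976, -0.219, 0.004], [-0.219, -0.976, -0.002], [0.004, 0.001, -1.0]]
wrist_force: [0.0, 0.6, -0.2]
finger_gap: 0.0523
```

```bash
python3 - <<'E'
from t import *
p,R,o=cur();print(p,R.round(3).tolist(),o["wrist_force"].round(1))
c=env.capture("wrist");cv2.imwrite("pics/l_w.png",c["pixels"][:,:,::-1])
E
```

```text
[ 0.46562881 -0.32968583 -0.00133283] [[0.976, -0.219, 0.004], [-0.219, -0.976, -0.002], [0.004, 0.001, -1.0]] [ 0.   0.6 -0.2]
```

View pics/l_w.png

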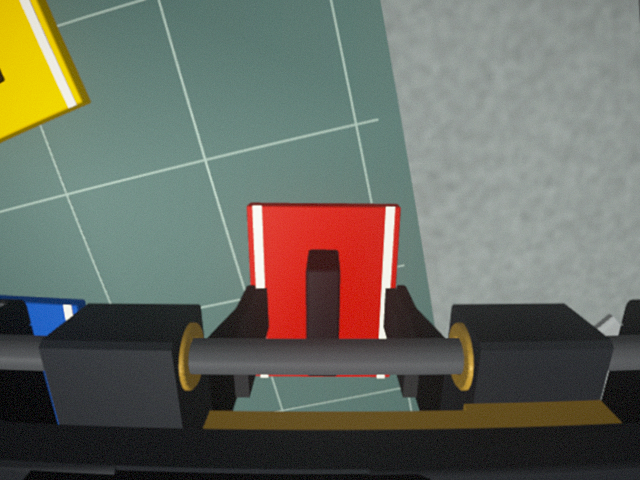

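```bash
python3 - <<'E'
from t import *
p,R,o=cur();c=env.capture("wrist")
q=plane(c,[(249,204),(400,205),(323,377),(323,205)],.008);print((( q-p)@R).round(4))
q=plane(c,[(323,251.5)],.036);print((( q-p)@R).round(4))
q=plane(c,[(323,268)],.008);print((( q-p)@R).round(4))
E
```

```text
[[ 0.0453 -0.0353 -0.009 ]
 [ 0.0448  0.0327 -0.0089]
 [-0.0454 -0.0022 -0.0094]
 [ 0.0448 -0.002  -0.009 ]]
[[ 0.032  -0.0018 -0.037 ]]
[[ 0.0147 -0.0021 -0.0091]]
```

Call:
{"method": "carry_out", "body": {
  "plan": [
    {"x": 0, "y": -0.005, "z": 0.01, "wx": 0, "wy": 0, "wz": 0},
    {"x": 0, "y": -0.005, "z": 0.01, "wx": 0, "wy": 0, "wz": 0},
    {"x": 0, "y": -0.005, "z": 0.01, "wx": 0, "wy": 0, "wz": 0},
    {"x": 0, "y": -0.005, "z": 0.01, "wx": 0, "wy": 0, "wz": 0},
    {"x": 0, "y": -0.005, "z": 0.01, "wx": 0, "wy": 0, "wz": 0},
    {"x": 0, "y": -0.005, "z": 0.01, "wx": 0, "wy": 0, "wz": 0},
    {"x": 0, "y": -0.005, "z": 0.01, "wx": 0, "wy": 0, "wz": 0}
  ],
  "jaw": 0,
  "grip_force": 25
}}

```text
time: 12.72
ee_pos: [0.4656, -0.328, -0.0049]
orientation: [[0.976, -0.219, 0.003], [-0.219, -0.976, -0.001], [0.004, 0.001, -1.0]]
wrist_force: [0.4, 0.1, -0.2]
finger_gap: 0.014
```

```bash
python3 - <<'E'
from t import *
p,R,o=cur();print(p,R.round(3).tolist(),o["wrist_force"].round(1),o["finger_gap"])
E
```

```text
[ 0.46556921 -0.32796855 -0.00490229] [[0.976, -0.219, 0.003], [-0.219, -0.976, -0.001], [0.004, 0.001, -1.0]] [ 0.4  0.1 -0.2] 0.013956947610914087
```

```bash
sed -i 's/^def dk/V=V+D[:,1]*.0022\ndef dk/' t.py; python3 - <<'E'
from t import *
p,R,o=cur()
H=dk([.055,0,.12]);R1=toolR(0,Y);print(H)
mid=np.array([.52,-.1,.2]);Rm=(Ro.from_matrix(R)*Ro.from_rotvec(.5*Ro.from_matrix(R.T@R1).as_rotvec())).as_matrix()
print(row(p,R,p+[0,0,.15],R));print(row(p,R,mid,Rm));print(row(mid,Rm,H,R1))
E
```

```text
[0.55252375 0.1493324  0.17892305]
[0.002, 0.0, -0.5, 0.0, 0.0, 0.0]
[0.013, -0.781, -0.684, 0.051, 0.16, -0.19]
[0.145, -0.816, 0.146, 0.051, 0.16, -0.19]
```

Call:
{"method": "carry_out", "body": {
  "plan": [
    {"x": 0, "y": 0, "z": -0.06, "wx": 0, "wy": 0, "wz": 0},
    {"x": 0, "y": 0, "z": -0.2, "wx": 0, "wy": 0, "wz": 0},
    {"x": 0, "y": 0, "z": -0.38, "wx": 0, "wy": 0, "wz": 0},
    {"x": 0, "y": -0.1, "z": -0.55, "wx": 0, "wy": 0, "wz": 0},
    {"x": 0.013, "y": -0.25, "z": -0.68, "wx": 0.02, "wy": 0.05, "wz": -0.06},
    {"x": 0.013, "y": -0.4, "z": -0.68, "wx": 0.03, "wy": 0.1, "wz": -0.12},
    {"x": 0.013, "y": -0.6, "z": -0.68, "wx": 0.05, "wy": 0.16, "wz": -0.19},
    {"x": 0.013, "y": -0.78, "z": -0.68, "wx": 0.051, "wy": 0.16, "wz": -0.19},
    {"x": 0.013, "y": -0.78, "z": -0.68, "wx": 0.051, "wy": 0.16, "wz": -0.19}
  ]
}}

```text
time: 13.85
ee_pos: [0.52, -0.0968, 0.2002]
orientation: [[0.962, 0.089, 0.257], [0.076, -0.995, 0.061], [0.261, -0.039, -0.965]]
wrist_force: [0.2, -0.4, -1.0]
finger_gap: 0.0136
```

```bash
python3 - <<'E'
from t import *
p,R,o=cur();print(p,o["finger_gap"],o["wrist_force"].round(1))
print(row(p,R,dk([.055,0,.12]),toolR(0,Y)))
c=env.capture("wrist");cv2.imwrite("pics/m_w.png",c["pixels"][:,:,::-1])
E
```

```text
[ 0.52004505 -0.09676895  0.20019651] 0.013594190271885668 [ 0.2 -0.4 -1. ]
[0.148, -0.804, 0.146, 0.051, 0.16, -0.187]
```

View pics/m_w.png

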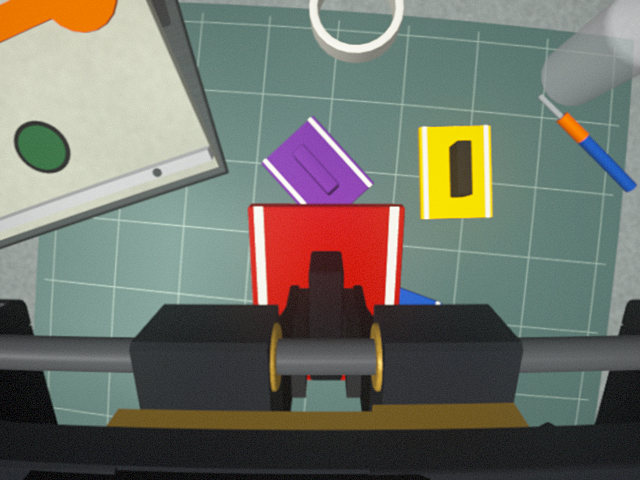

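Call:
{"method": "carry_out", "body": {
  "plan": [
    {"x": 0.04, "y": -0.2, "z": 0, "wx": 0.013, "wy": 0.04, "wz": -0.047},
    {"x": 0.08, "y": -0.4, "z": 0.05, "wx": 0.026, "wy": 0.08, "wz": -0.094},
    {"x": 0.12, "y": -0.6, "z": 0.1, "wx": 0.04, "wy": 0.12, "wz": -0.14},
    {"x": 0.148, "y": -0.8, "z": 0.146, "wx": 0.051, "wy": 0.16, "wz": -0.187},
    {"x": 0.148, "y": -0.804, "z": 0.146, "wx": 0.051, "wy": 0.16, "wz": -0.187},
    {"x": 0.148, "y": -0.804, "z": 0.146, "wx": 0.051, "wy": 0.16, "wz": -0.187},
    {"x": 0.148, "y": -0.804, "z": 0.146, "wx": 0.051, "wy": 0.16, "wz": -0.187}
  ]
}}

```text
time: 14.78
ee_pos: [0.5546, 0.144, 0.1786]
orientation: [[0.803, 0.374, 0.463], [0.324, -0.927, 0.187], [0.5, 0.0, -0.866]]
wrist_force: [-0.2, 0.1, -0.6]
finger_gap: 0.0139
```

```bash
python3 - <<'E'
from t import *
p,R,o=cur();print((D.T@(p-V)).round(4),o["finger_gap"],(toolR(0,Y).T@R).round(3).tolist(),o["wrist_force"].round(1))
c=env.capture("wrist");pickle.dump((c,p,R),open("w4.pkl","wb"));cv2.imwrite("pics/n_w.png",c["pixels"][:,:,::-1])
for l in([0,.14,.014],[0,-.14,.014],[.195,.14,0],[.195,-.14,0],[.045,0,0],[.14,0,.0105]):print(l,proj(c,dk(l)).round(1))
E
```

```text
[ 0.0548 -0.0057  0.1197] 0.013864753592181839 [[1.0, -0.006, -0.001], [0.006, 1.0, 0.003], [0.001, -0.003, 1.0]] [-0.2  0.1 -0.6]
[0, 0.14, 0.014] [[145.5 300.1]]
[0, -0.14, 0.014] [[492.3 297.7]]
[0.195, 0.14, 0] [[119.4  40.1]]
[0.195, -0.14, 0] [[512.9  37. ]]
[0.045, 0, 0] [[318.3 240.5]]
[0.14, 0, 0.0105] [[316.6 116.1]]
```

View pics/n_w.png

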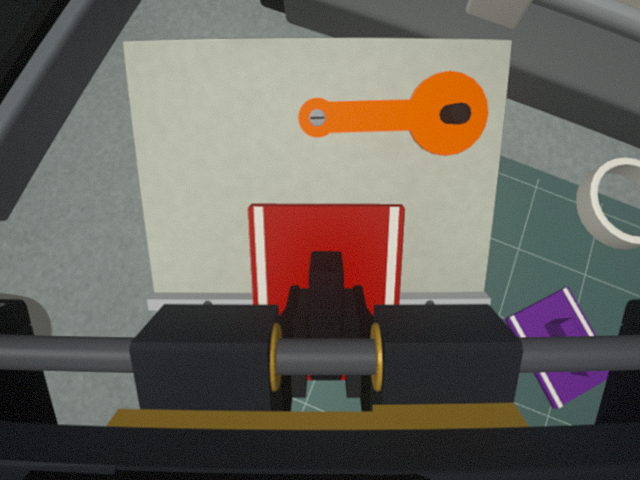

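```bash
python3 - <<'E'
from t import *
c,p,R=pickle.load(open("w4.pkl","rb"))
g=cv2.GaussianBlur(cv2.cvtColor(c["pixels"],cv2.COLOR_RGB2GRAY),(3,3),0).astype(float)
def edge(cols,r0,r1,sgn):
    P=[]
    for x in cols:
        d=sgn*np.diff(g[r0:r1,x]);i=int(d.argmax())
        if 0<i<len(d)-1:
            a,b,e=d[i-1],d[i],d[i+1];i=i+.5*(a-e)/(a-2*b+e+1e-9)
        P.append((x,r0+i+.5))
    return np.array(P)
def fitw(P,h,n=D[:,2]):
    oo,dd=ray(c,P);q=oo+dd*(((V+n*h-oo)@n)/(dd@n))[:,None];l=(q-V)@D
    k=np.polyfit(l[:,1],l[:,0],1)
    r=l[:,0]-np.polyval(k,l[:,1]);g=abs(r-np.median(r))<.0015;k=np.polyfit(l[g,1],l[g,0],1)
    return k,g.sum(),len(P)
# cleat upper-face foot/top edge (desk light->darker face)
cols=list(range(155,245,3))+list(range(410,485,3))
A=edge(cols,280,299,-1);print("foot",fitw(A,0),A[[0,-1]].round(1).tolist())
B=edge(cols,290,303,1);print("top edge",fitw(B,.014),B[[0,-1]].round(1).tolist())
C=edge(range(135,505,5),30,50,1);print("desk top",fitw(C,0),C[[0,-1]].round(1).tolist())
# carrier far edge, in tool frame
F=edge(range(270,385,3),196,216,-1)
oo,dd=ray(c,F);zt=-.005-.008;n=R[:,2];q=oo+dd*(((p+n*zt-oo)@n)/(dd@n))[:,None];l=(q-p)@R
k=np.polyfit(l[:,1],l[:,0],1);print("carrier far edge in tool: slope,x",k, "tool yaw vs desk",(toolR(0,Y).T@R)[1,0])
E
```

```text
foot (array([0.00529763, 0.00019065]), np.int64(55), 55) [[155.0, 291.9], [482.0, 291.3]]
top edge (array([0.00591351, 0.00048262]), np.int64(55), 55) [[155.0, 298.6], [482.0, 298.1]]
desk top (array([0.00387788, 0.19365733]), np.int64(73), 74) [[135.0, 40.4], [500.0, 39.3]]
carrier far edge in tool: slope,x [-0.00249515  0.0466004 ] tool yaw vs desk 0.005743239789033003
```

```bash
sed -i 's/^def dk/Y=.3845;D=deskR(Y);YT=.3865\ndef dk/' t.py; python3 - <<'E'
from t import *
c,p,R=pickle.load(open("w4.pkl","rb"))
g=c["pixels"][206:240].astype(int)
s=(g[...,0]-g[...,2]);s=cv2.GaussianBlur(np.median(g,0).astype(np.uint8)[None],(3,1),0)[0].astype(int)
print(s[244:256].tolist(),s[396:410].tolist())
oo,dd=ray(c,[(249,207),(404,207)]);n=R[:,2];q=oo+dd*(((p+n*-.013-oo)@n)/(dd@n))[:,None];print((((q-p)@R)).round(4))
p,R,o=cur()
for x,z in((.055,.03),(.055,.01),(.055,.0)):print(z,row(p,R,dk([x,.0012,z]),toolR(0,YT)))
E
```

```text
[[182, 184, 167], [182, 184, 167], [181, 184, 166], [178, 171, 155], [172, 134, 120], [169, 84, 74], [168, 54, 45], [168, 46, 37], [169, 54, 46], [176, 89, 80], [193, 144, 134], [209, 190, 178]] [[214, 212, 198], [206, 188, 175], [188, 130, 119], [173, 71, 64], [168, 46, 39], [166, 43, 34], [160, 50, 42], [153, 82, 73], [158, 132, 120], [171, 168, 154], [177, 178, 163], [177, 179, 162], [176, 178, 161], [176, 178, 161]]
[[ 0.045  -0.0339 -0.013 ]
 [ 0.045   0.0343 -0.013 ]]
0.03 [0.001, -0.023, 0.299, 0.001, 0.0, -0.002]
0.01 [0.001, -0.023, 0.366, 0.001, 0.0, -0.002]
0.0 [0.001, -0.023, 0.399, 0.001, 0.0, -0.002]
```

Call:
{"method": "carry_out", "body": {
  "plan": [
    {"x": 0.001, "y": -0.021, "z": 0.1, "wx": 0.001, "wy": 0, "wz": -0.002},
    {"x": 0.001, "y": -0.021, "z": 0.2, "wx": 0.001, "wy": 0, "wz": -0.002},
    {"x": 0.001, "y": -0.021, "z": 0.28, "wx": 0.001, "wy": 0, "wz": -0.002},
    {"x": 0.001, "y": -0.021, "z": 0.34, "wx": 0.001, "wy": 0, "wz": -0.002},
    {"x": 0.001, "y": -0.021, "z": 0.38, "wx": 0.001, "wy": 0, "wz": -0.002},
    {"x": 0.001, "y": -0.021, "z": 0.395, "wx": 0.001, "wy": 0, "wz": -0.002},
    {"x": 0.001, "y": -0.021, "z": 0.395, "wx": 0.001, "wy": 0, "wz": -0.002}
  ]
}}

```text
time: 15.7
ee_pos: [0.6065, 0.1737, 0.0753]
orientation: [[0.802, 0.379, 0.461], [0.328, -0.925, 0.19], [0.499, -0.001, -0.867]]
wrist_force: [-0.0, 0.4, -0.7]
finger_gap: 0.014
```

```bash
cat > s.py <<'E'
from t import *
p,R,o=cur();print((D.T@(p-V)).round(4),o["finger_gap"].round(4),((toolR(0,YT).T@R)-np.eye(3)).round(4)[[1,0,2],[0,2,1]],"Fdesk",(D.T@o["wrist_force"]).round(1),o["moment"].round(2))
E
python3 s.py
```

```text
Traceback (most recent call last):
  File "s.py", line 2, in <module>
    p,R,o=cur();print((D.T@(p-V)).round(4),o["finger_gap"].round(4),((toolR(0,YT).T@R)-np.eye(3)).round(4)[[1,0,2],[0,2,1]],"Fdesk",(D.T@o["wrist_force"]).round(1),o["moment"].round(2))
                                           ^^^^^^^^^^^^^^^^^^^^^
AttributeError: 'float' object has no attribute 'round'
```

```bash
sed -i 's/o\["finger_gap"\].round(4)/round(o["finger_gap"],4)/' s.py; python3 s.py; python3 - <<'E'
from t import *
c=env.capture("scene");im=c["pixels"][190:290,350:490];cv2.imwrite("pics/o_s.png",cv2.resize(im[:,:,::-1],None,fx=5,fy=5,interpolation=cv2.INTER_CUBIC))
E
```

```text
[0.0544 0.0023 0.0007] 0.014 [-0.0017 -0.0013  0.0017] Fdesk [-0.2  0.3 -0.7] [-0.18  0.49 -0.04]
```

View pics/o_s.png

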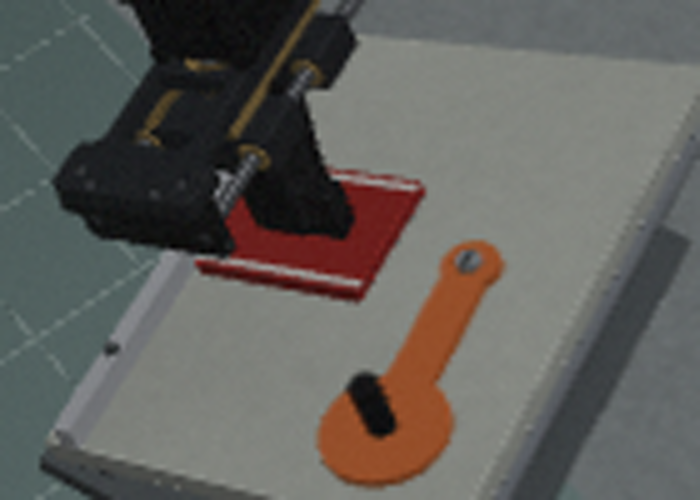

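Call:
{"method": "carry_out", "body": {
  "plan": [
    {"x": 0, "y": 0.005, "z": 0.004, "wx": 0, "wy": 0, "wz": 0.001},
    {"x": 0, "y": 0.005, "z": 0.008, "wx": 0, "wy": 0, "wz": 0.001},
    {"x": 0, "y": 0.005, "z": 0.013, "wx": 0, "wy": 0, "wz": 0.001},
    {"x": 0, "y": 0.005, "z": 0.013, "wx": 0, "wy": 0, "wz": 0.001}
  ]
}}

```text
time: 16.25
ee_pos: [0.6085, 0.1734, 0.0716]
orientation: [[0.803, 0.378, 0.461], [0.327, -0.926, 0.19], [0.499, -0.001, -0.867]]
wrist_force: [0.3, 0.6, -0.8]
finger_gap: 0.0142
```

```bash
python3 s.py
```

```text
[ 0.0541  0.0013 -0.0034] 0.0142 [-0.0006 -0.0016  0.002 ] Fdesk [ 0.   0.4 -1. ] [-0.15  0.52  0.01]
```

Call:
{"method": "carry_out", "body": {
  "plan": [
    {"x": 0, "y": 0.002, "z": 0.004, "wx": 0, "wy": 0, "wz": 0},
    {"x": 0, "y": 0.002, "z": 0.007, "wx": 0, "wy": 0, "wz": 0},
    {"x": 0, "y": 0.002, "z": 0.007, "wx": 0, "wy": 0, "wz": 0}
  ]
}}

```text
time: 16.62
ee_pos: [0.6097, 0.1732, 0.0697]
orientation: [[0.803, 0.378, 0.461], [0.327, -0.926, 0.19], [0.499, -0.001, -0.867]]
wrist_force: [0.8, 0.0, -0.4]
finger_gap: 0.0139
```

```bash
python3 s.py
```

```text
[ 0.0541  0.0006 -0.0056] 0.0139 [-0.0005 -0.0016  0.002 ] Fdesk [ 0.5 -0.3 -0.7] [-0.21  0.42  0.  ]
```

Call:
{"method": "carry_out", "body": {
  "plan": [
    {"x": 0, "y": 0, "z": 0.003, "wx": 0, "wy": 0, "wz": 0},
    {"x": 0, "y": 0, "z": 0.006, "wx": 0, "wy": 0, "wz": 0},
    {"x": 0, "y": 0, "z": 0.006, "wx": 0, "wy": 0, "wz": 0}
  ]
}}

```text
time: 17.0
ee_pos: [0.6104, 0.1735, 0.0687]
orientation: [[0.803, 0.379, 0.461], [0.328, -0.926, 0.19], [0.499, -0.001, -0.867]]
wrist_force: [-7.6, -1.6, 5.9]
finger_gap: 0.0143
```

```bash
python3 s.py
```

```text
[ 0.0542  0.0006 -0.0069] 0.0143 [-0.0009 -0.0016  0.0021] Fdesk [-3.7  1.4  8.9] [-0.39  0.79 -0.04]
```

Call:
{"method": "carry_out", "body": {
  "plan": [
    {"x": -0.006, "y": 0, "z": -0.002, "wx": 0, "wy": 0, "wz": 0},
    {"x": -0.012, "y": 0, "z": -0.002, "wx": 0, "wy": 0, "wz": 0},
    {"x": -0.018, "y": 0, "z": -0.002, "wx": 0, "wy": 0, "wz": 0},
    {"x": -0.024, "y": 0, "z": -0.002, "wx": 0, "wy": 0, "wz": 0},
    {"x": -0.024, "y": 0, "z": -0.002, "wx": 0, "wy": 0, "wz": 0}
  ]
}}

```text
time: 17.62
ee_pos: [0.6043, 0.171, 0.0651]
orientation: [[0.803, 0.378, 0.461], [0.327, -0.926, 0.19], [0.498, -0.002, -0.867]]
wrist_force: [-1.5, -0.6, 0.4]
finger_gap: 0.0135
```

```bash
python3 s.py
```

```text
[ 0.0467  0.0006 -0.0067] 0.0135 [-0.0005 -0.0018  0.0021] Fdesk [-1.2 -0.   1.2] [-0.25  0.48 -0.06]
```

Call:
{"method": "carry_out", "body": {
  "plan": [
    {"x": -0.004, "y": 0, "z": 0, "wx": 0, "wy": 0, "wz": 0},
    {"x": -0.008, "y": 0, "z": 0, "wx": 0, "wy": 0, "wz": 0},
    {"x": -0.008, "y": 0, "z": 0, "wx": 0, "wy": 0, "wz": 0}
  ]
}}

```text
time: 18.0
ee_pos: [0.6025, 0.1703, 0.0639]
orientation: [[0.803, 0.378, 0.461], [0.327, -0.926, 0.19], [0.499, -0.001, -0.867]]
wrist_force: [-1.3, 0.1, -0.1]
finger_gap: 0.0139
```

```bash
python3 s.py
```

```text
[ 0.0444  0.0006 -0.0067] 0.0139 [-0.0005 -0.0017  0.002 ] Fdesk [-1.1  0.6  0.5] [-0.2   0.45  0.  ]
```

Call:
{"method": "carry_out", "body": {
  "plan": [
    {"x": -0.003, "y": 0, "z": 0, "wx": 0, "wy": 0, "wz": 0},
    {"x": -0.006, "y": 0, "z": 0, "wx": 0, "wy": 0, "wz": 0},
    {"x": -0.006, "y": 0, "z": 0, "wx": 0, "wy": 0, "wz": 0}
  ]
}}

```text
time: 18.38
ee_pos: [0.602, 0.1698, 0.0639]
orientation: [[0.802, 0.378, 0.463], [0.327, -0.926, 0.19], [0.5, -0.001, -0.866]]
wrist_force: [2.1, 1.4, -0.0]
finger_gap: 0.0138
```

```bash
python3 s.py
```

```text
[ 0.0438  0.0004 -0.0064] 0.0138 [-0.0006  0.0003  0.0014] Fdesk [ 2.1  0.5 -1.3] [ 0.16 -0.11  0.08]
```

Call:
{"method": "carry_out", "body": {
  "plan": [
    {"x": 0, "y": 0, "z": 0.002, "wx": 0, "wy": 0, "wz": 0},
    {"x": 0, "y": 0, "z": 0.002, "wx": 0, "wy": 0, "wz": 0}
  ]
}}

```text
time: 18.62
ee_pos: [0.6022, 0.1699, 0.0635]
orientation: [[0.802, 0.378, 0.463], [0.327, -0.926, 0.19], [0.5, -0.001, -0.866]]
wrist_force: [0.4, 0.9, 3.9]
finger_gap: 0.0137
```

```bash
python3 s.py; python3 - <<'E'
from t import *
c=env.capture("wrist");cv2.imwrite("pics/p_w.png",c["pixels"][:,:,::-1])
c=env.capture("scene");im=c["pixels"][190:290,350:490];cv2.imwrite("pics/p_s.png",cv2.resize(im[:,:,::-1],None,fx=5,fy=5,interpolation=cv2.INTER_CUBIC))
E
```

```text
[ 0.0438  0.0003 -0.0069] 0.0137 [-0.0007  0.0001  0.0014] Fdesk [2.6 0.7 3. ] [ 0.09 -0.08  0.09]
```

View pics/p_w.png

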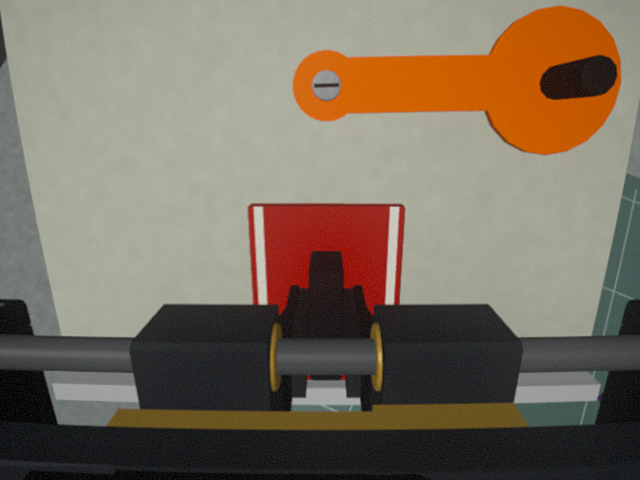

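View pics/p_s.png

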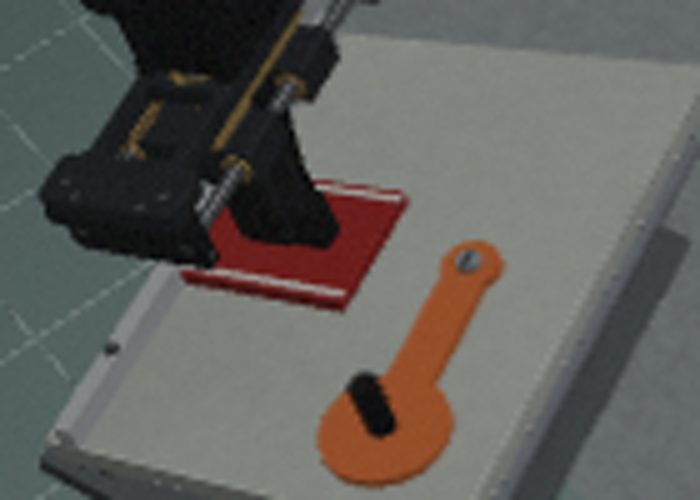

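The carrier lies flat at the cleat, in line with the pivot (columns 327 and 326). Releasing.

Call:
{"method": "carry_out", "body": {
  "plan": [
    {"x": 0, "y": 0, "z": 0, "wx": 0, "wy": 0, "wz": 0},
    {"x": 0, "y": 0, "z": 0, "wx": 0, "wy": 0, "wz": 0},
    {"x": 0, "y": 0, "z": 0, "wx": 0, "wy": 0, "wz": 0},
    {"x": 0, "y": 0, "z": 0, "wx": 0, "wy": 0, "wz": 0},
    {"x": 0, "y": 0, "z": -0.04, "wx": 0, "wy": 0, "wz": 0},
    {"x": 0, "y": 0, "z": -0.12, "wx": 0, "wy": 0, "wz": 0},
    {"x": 0, "y": 0, "z": -0.27, "wx": 0, "wy": 0, "wz": 0},
    {"x": 0, "y": 0, "z": -0.42, "wx": 0, "wy": 0, "wz": 0},
    {"x": 0, "y": 0, "z": -0.5, "wx": 0, "wy": 0, "wz": 0},
    {"x": 0, "y": 0, "z": -0.5, "wx": 0, "wy": 0, "wz": 0}
  ],
  "jaw": 0.4
}}

```text
time: 19.98
ee_pos: [0.5334, 0.141, 0.196]
orientation: [[0.8, 0.378, 0.466], [0.327, -0.926, 0.189], [0.503, 0.001, -0.864]]
wrist_force: [-0.0, -0.6, 0.6]
finger_gap: 0.0344
```

```bash
python3 s.py; python3 - <<'E'
from t import *
c=env.capture("wrist");pickle.dump(c,open("w5.pkl","wb"));cv2.imwrite("pics/q_w.png",c["pixels"][:,:,::-1])
c=env.capture("scene");im=c["pixels"];cv2.imwrite("pics/q_s.png",im[:,:,::-1])
E
```

```text
[ 0.0454 -0.0006  0.1452] 0.0344 [-0.0012  0.004  -0.0005] Fdesk [ 0.1 -0.6  0.6] [-0.18  0.4   0.02]
```

View pics/q_w.png

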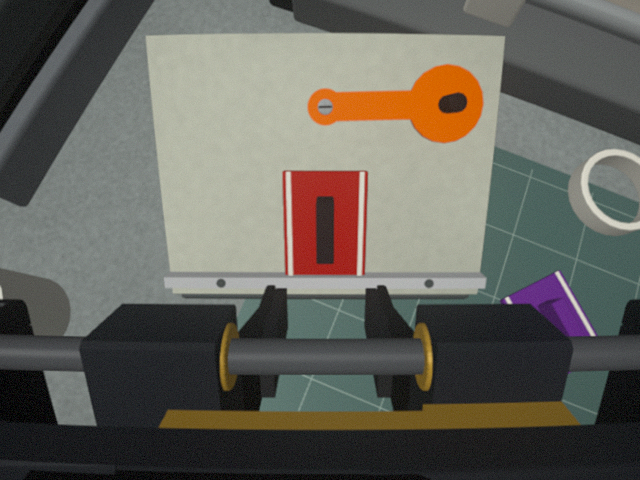

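View pics/q_s.png

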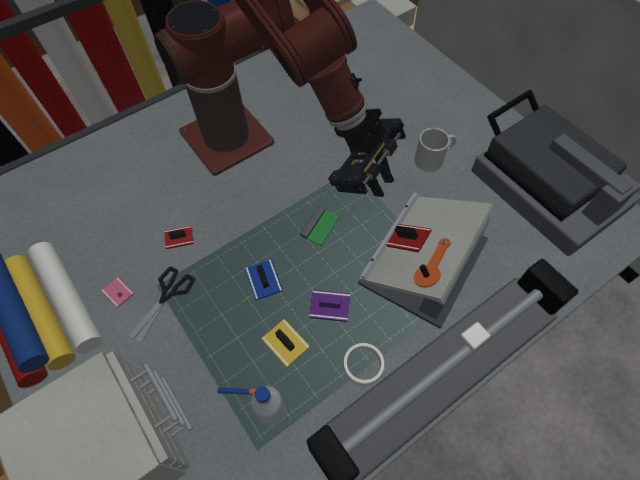

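```bash
python3 - <<'E'
from t import *
c=pickle.load(open("w5.pkl","rb"));n=D[:,2]
def dp(px,h):
    oo,dd=ray(c,px);q=oo+dd*(((V+n*h-oo)@n)/(dd@n))[:,None];return (q-V)@D
hsv=cv2.cvtColor(c["pixels"],cv2.COLOR_RGB2HSV)
m=((hsv[...,0]>6)&(hsv[...,0]<20)&(hsv[...,1]>180)&(hsv[...,2]>120)).astype(np.uint8);m[160:]=0;m2=m.copy();m2[:,:415]=0
k=max(cv2.findContours(m2,0,2)[0],key=cv2.contourArea);(cx,cy),r=cv2.minEnclosingCircle(k);print(cx,cy,r)
a=dp([(cx,cy)],.0065)[0];b=dp([(324.5,106)],.0105)[0];print("disc",a.round(4),"pivot",b.round(4),"theta",np.arctan2(b[1]-a[1],b[0]-a[0]))
e=dp([(283.2,171),(367.3,171),(286,275),(364.5,275)],.008);print(e.round(4),"centre far",e[:2,1].mean(),"near",e[2:,1].mean())
E
```

```text
445.0319519042969 103.02474212646484 39.204715728759766
disc [ 0.1423 -0.0929  0.0065] pivot [0.1391 0.0008 0.0105] theta 1.604438285108519
[[ 0.0893  0.0339  0.008 ]
 [ 0.0894 -0.0337  0.008 ]
 [-0.0002  0.034   0.008 ]
 [ 0.     -0.0341  0.008 ]] centre far 0.00011373114556978425 near -5.1981078764726935e-05
```

```bash
python3 - <<'E'
from station import env
print(env.sign_off(), env.get_obs()["time"])
E
```

```text
the job is handed in; nothing more can be done
the job is handed in; nothing more can be done
```

The cover is swung fully aside and left open, and the red carrier lies flat on the slope over the window, against the cleat. I handed the job in at about 20 s with the gripper clear of everything.

- **Cover:** I gripped the knob and swung it until it met its stop (about 13 N at the wrist). The last wrist picture gives 1.604 rad, against a stop of 1.6.
- **Carrier:** I lowered the red carrier onto the slope until it touched, slid it down to the cleat and only then let go. The last wrist picture puts its edges at desk x = 0 and 89 mm, centred across to about 0.1 mm and square to within a few milliradians.
- **Other things on the table:** the final scene picture shows them where they started. I checked that by eye, not by measurement.

**What disagreed or failed:**
- **Fingertips:** the pictures put them about 26–30 mm further back along the tool than stated. The first close on the knob shut on air above it; going 25 mm deeper fixed it.
- **Refused call:** one move call was refused because its rows lacked some of the six numbers; nothing moved.
- **Desk position:** the fixed cameras and the wrist camera differed by about 2 mm across the desk. I used the wrist camera for placing.

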